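# Pack the tins, close the carton, mount the tape roll

### The arm

A 6-joint arm with a two-finger parallel gripper is mounted at the origin on the work surface. World frame = base frame: x ahead of the robot, y to its left, z up, the work surface at z = 0. Lengths are in m, angles in rad, forces in N, time in s.
With the tool pointing down it reaches from about 0.375 to 0.9 m from the base axis. Payload 3.1 kg.
Tool frame: the origin (TCP) lies between the finger pads; the fingertips stand 19 mm ahead of it and the grasp point (between the pads) is the TCP; z points along the fingers, y is the line along which they close (so a half turn about z gives the same grasp; the last joint's range is limited). The gripper opens to 87 mm and grips with 3 to 60 N. Pads are 19 mm wide; open, the fingers measure 117 mm over their backs; the gripper's body (75 mm by 190 mm) begins 51 mm behind the grasp point.
Start: joints at [1.135, 0.527, 1.433, -0, 1.181, -0.178], TCP at [0.159, 0.604, 0.218] pointing down, gripper open.
Joint ranges: [-3.08, 3.08], [-0.75, 2.2], [0.22, 2.44], [-1.43, 4.57], [0, 2.65], [-2.85, 2.85]. Speed limits (rad/s): [2.79, 2.79, 3.14, 3.14, 3.14, 3.14].

### API

Orientations are given as a unit quaternion [x, y, z, w].
In Python, from rig import telemetry, viewer, hand_in gives the robot as it stands. The module is installed in compiled form; this text tells all that it offers.
- The arm moves only by the shell command python3 -m creep 'ROWS' [FORCE]. ROWS is JSON, a list of rows, each an object with "translation": the shift along the tool's x, y, z in mm, a list of three; "roll": the turn about the tool's z in degrees; "gripper": the finger opening in mm, from 0 to 87. In form: [{"translation": [tx, ty, tz], "roll": roll, "gripper": gripper}, ...]. A call has 1 to 5 rows; each row is the pose to reach, as a shift and turn from the pose commanded when the call began, along the tool's axes at that moment; what a row does not reach only later rows make up. A row lasts 1/12 s, in which the tool goes at most 41.7 mm and 7.16 degrees, less where a joint would pass 70% of its speed; a pose out of reach is approached as far as the arm can. A call with a gripper value outside its range is refused whole. The fingers move at their own pace and stop on an object; FORCE is the grip in N (left out, the last holds). Time passes only in rows, so rows that repeat a pose let the fingers close. It gives the time, the measured TCP pose, the force, the opening and the grip force at its end, in the units of the state.
- telemetry.get_obs(): the state, without advancing time (a new reading comes with each control period).
- viewer.camera(name): name is "scene" or "top" or "wrist"; returns the picture (384x512x3 uint8, blue, green, red); there is no depth.
- viewer.camera_info(name): a dict with "intrinsics" (3x3 intrinsics, pixels), "rvec" (rotation vector, rad) and "tvec" (3), from world to camera coordinates, as OpenCV has them; the wrist camera has in their place "hand_eye" (4x4, takes a point from camera to tool coordinates, whose origin is the TCP and whose axes are the flange's). Camera axes: x right, y down, z forward; pixel columns grow to the right and rows downward; lengths in m; the calibration is good to about 2 mm. A picture is of the moment at which its call begins: read the wrist's pose just before it. camera_info takes no time and is no camera call.
- hand_in(): hands the job in; it is judged then, once.
Trained networks look in the newest picture that a camera, given by its name, has taken for a name from the list of things; names that differ only in an ending like _2 or _b are one class to them, and where a whole thing is asked for, a point or a joint stands for the part that bears it (a point fixed in the world has none). Each returns a list of dicts, best first, with "p" (0 to 1); they miss things now and then, are a little off and sometimes report something else, mostly with a low value. They report only what shows in the picture. A call takes as long as a camera call.
- viewer.recognise(camera, thing): "bbox" ([left, top, width, height] in pixels, round what is visible of it).
The state is a dict: "time": time; "q": joint angles; "joint_velocities": joint speeds; "joint_torque": joint torques, N m; "position": TCP position; "tool_rot": TCP orientation; "ft_force": force on the tool from outside, world axes, zero at the start; "moment": the same for the moment, N m; "grip_width": finger opening in m; "grip_force": force on a finger pad.
Only numpy, scipy, OpenCV 4.12 (cv2) and the standard library are available. Lean on these libraries where they do the work, as an engineer would, in place of code of your own. Each camera call takes 0.05 s, during which the arm holds its last target. There are 200 camera calls.

### The job

Pack up the kitchen stores: stand every food tin upright on the floor of the open carton, then close it by folding the two short end flaps down flat first, while both long flaps are still up, and after them the two long flaps. Also mount the roll of paper tape on the dispenser's upright spindle, right down on the foot, so that the carton can be taped next. Leave the pepper mill and the mug where they are.

Things in the scene. Friction and masses are not known exactly. Their poses are not given: they have to be found in the camera images.
- carton: open brown cardboard carton, fixed to the worktop; outside 164 (its x) x 232 (its y) x 80 mm high, walls and floor 4 mm, so inside 156 x 224 mm. Origin: centre of its underside; z up. It stands turned by up to about 0.2 rad
- stand: tape dispenser, fixed: round wooden foot 94 mm across and 14 mm thick with an upright steel spindle of 22 mm diameter in its middle, its top (8 mm cone to 10 mm across) 85 mm above the worktop. Origin: centre of its underside
- stand_seat (a point): centre of the foot's upper face, at the root of the spindle, 14 mm above the worktop: the underside of the roll comes to rest here
- stand_tip (a point): top of the spindle, on its axis, 85 mm above the worktop
- roll: roll of brown paper packing tape standing on end, a thick tube 64 mm in outside diameter, 50 mm tall, with a 32 mm bore right through, 0.15 kg or so. Origin: centre of its underside; z along the bore, up
- tin1: squat food tin with a red label, upright straight cylinder 62 mm in diameter, 56 mm tall, about 0.25 kg. Origin: centre of its underside; z up. Absent in some starts
- tin2: squat food tin with a green label, upright straight cylinder 62 mm in diameter, 56 mm tall, about 0.25 kg. Origin: centre of its underside; z up. Absent in some starts
- tin3: squat food tin with a yellow label, upright straight cylinder 62 mm in diameter, 56 mm tall, about 0.25 kg. Origin: centre of its underside; z up. Absent in some starts
- tin4: squat food tin with a blue label, upright straight cylinder 62 mm in diameter, 56 mm tall, about 0.25 kg. Origin: centre of its underside; z up. Absent in some starts
- flap_near (a joint): angle of the long flap on the carton's -x side (towards the robot): 0 = folded down flat over the opening, 1.57 = standing upright, 2.2 = stop, leaning outwards; it starts between 1.8 and 2.1. A 4 mm cardboard panel, 228 mm along its crease and 80 mm from crease to free edge, light (0.03 N m of crease friction): it stays where it is left
- flap_near_hinge (a point): middle of that flap's crease, on the carton's -x side (towards the robot), on the hinge axis, 85 mm above the worktop; the closed panel lies from this height to 4 mm above it and stretches 80 mm inwards
- flap_near_edge (a point): middle of that flap's free edge, 80 mm from the crease
- flap_far (a joint): angle of the long flap on the carton's +x side (away from the robot): 0 = folded down flat over the opening, 1.57 = standing upright, 2.2 = stop, leaning outwards; it starts between 1.8 and 2.1. A 4 mm cardboard panel, 228 mm along its crease and 80 mm from crease to free edge, light (0.03 N m of crease friction): it stays where it is left
- flap_far_hinge (a point): middle of that flap's crease, on the carton's +x side (away from the robot), on the hinge axis, 85 mm above the worktop; the closed panel lies from this height to 4 mm above it and stretches 80 mm inwards
- flap_far_edge (a point): middle of that flap's free edge, 80 mm from the crease
- flap_left (a joint): angle of the short end flap on the carton's +y end (the robot's left): 0 = folded down flat over the opening, 1.57 = standing upright, 2.2 = stop, leaning outwards; it starts between 1.8 and 2.1. A 4 mm cardboard panel, 160 mm along its crease and 80 mm from crease to free edge, light (0.03 N m of crease friction): it stays where it is left
- flap_left_hinge (a point): middle of that flap's crease, on the carton's +y end (the robot's left), on the hinge axis, 80 mm above the worktop; the closed panel lies from this height to 4 mm above it and stretches 80 mm inwards
- flap_left_edge (a point): middle of that flap's free edge, 80 mm from the crease
- flap_right (a joint): angle of the short end flap on the carton's -y end (the robot's right): 0 = folded down flat over the opening, 1.57 = standing upright, 2.2 = stop, leaning outwards; it starts between 1.8 and 2.1. A 4 mm cardboard panel, 160 mm along its crease and 80 mm from crease to free edge, light (0.03 N m of crease friction): it stays where it is left
- flap_right_hinge (a point): middle of that flap's crease, on the carton's -y end (the robot's right), on the hinge axis, 80 mm above the worktop; the closed panel lies from this height to 4 mm above it and stretches 80 mm inwards
- flap_right_edge (a point): middle of that flap's free edge, 80 mm from the crease
- mill: bystander: squat wooden pepper mill, 48 mm across the foot, 75 mm tall. Origin: centre of its underside
- cup: bystander: green mug, 80 mm across, 85 mm tall, handle at one side. Origin: centre of its underside

How it is judged:
By the outcome, as a careful person would: the job done as asked, in the order asked, and still so for the second after the job is handed in, with the robot touching nothing.
Of tin1, tin2, tin3, tin4 only 2 to 4 are there at a start; the rules pass over those that are not, and their reading is None.
At some moment in a run one of tin1, tin2, tin3, tin4, roll may be knocked a few centimetres aside while the robot is not near it.
It also fails if it takes over 210 s, if anything falls off the work surface, if the arm or the gripper's body presses on something with over 40 N, if the wrist force passes 120 N, or if a joint passes its speed limit or range.

## Working session

There is one attempt and no reset: what is moved stays moved. The work goes in short steps, Python scripts to look and compute and a shell command to move; the robot and the scene stay as the last step left them, time stands still between calls to the robot, and variables do not carry over. Pictures are saved under pics/ and viewed, at most 16 in all, crops included, and the job is handed in when it is done.

```bash
mkdir -p pics; cat > h.py <<'E'
import numpy as np,cv2
from scipy.spatial.transform import Rotation as R
from rig import telemetry,viewer
def cam(n):
    i=viewer.camera_info(n);K=np.array(i['intrinsics'],float)
    if n=='wrist':
        o=telemetry.get_obs();H=np.array(i['hand_eye']);T=np.eye(4)
        T[:3,:3]=R.from_quat(o['tool_rot']).as_matrix();T[:3,3]=o['position']
        W=np.linalg.inv(T@H);return K,W[:3,:3],W[:3,3]
    return K,R.from_rotvec(np.ravel(i['rvec'])).as_matrix(),np.ravel(i['tvec'])
def ray(c,u,v,z):
    K,Rm,t=c;d=Rm.T@np.linalg.inv(K)@[u,v,1];o=-Rm.T@t
    return o+d*(z-o[2])/d[2]
def proj(c,p):
    K,Rm,t=c;q=K@(Rm@np.asarray(p,float)+t);return q[:2]/q[2]
E
python3 - <<'E'
from h import *
for n in('top','scene'):
    c=cam(n);im=viewer.camera(n);cv2.imwrite(f'pics/{n}0.png',im)
    print(n,-c[1].T@c[2],c[1][2])
    for t in['carton','stand','roll','tin1','tin2','tin3','tin4','mill','cup']:
        print(t,[(np.round(d['bbox']).tolist(),round(d['p'],2)) for d in viewer.recognise(n,t)[:2]])
o=telemetry.get_obs();print(o['position'],o['tool_rot'],R.from_quat(o['tool_rot']).as_matrix().round(3),o['time'])
print(viewer.camera_info('wrist'))
E
```

```text
top [0.45177463 0.00433163 1.27360483] [ 0.11557781  0.00662884 -0.99327631]
carton [([180.0, 156.0, 113.0, 89.0], 0.9), ([365.0, 238.0, 27.0, 23.0], 0.38)]
stand [([106.0, 226.0, 35.0, 28.0], 0.89)]
roll [([368.0, 197.0, 27.0, 23.0], 0.9), ([280.0, 168.0, 14.0, 60.0], 0.38)]
tin1 [([323.0, 234.0, 27.0, 21.0], 0.94), ([333.0, 161.0, 20.0, 16.0], 0.86)]
tin2 [([323.0, 234.0, 27.0, 21.0], 0.94), ([333.0, 161.0, 20.0, 16.0], 0.86)]
tin3 [([323.0, 234.0, 27.0, 21.0], 0.94), ([333.0, 161.0, 20.0, 16.0], 0.86)]
tin4 [([323.0, 234.0, 27.0, 21.0], 0.94), ([333.0, 161.0, 20.0, 16.0], 0.86)]
mill [([378.0, 149.0, 21.0, 20.0], 0.58)]
cup [([144.0, 129.0, 35.0, 32.0], 0.89), ([275.0, 164.0, 16.0, 65.0], 0.5)]
scene [ 1.01061386 -0.74117492  1.15583113] [-0.31677393  0.53977641 -0.77993314]
carton [([214.0, 126.0, 93.0, 102.0], 0.78), ([217.0, 183.0, 55.0, 31.0], 0.47)]
stand [([267.0, 106.0, 23.0, 26.0], 0.88)]
roll [([178.0, 276.0, 22.0, 23.0], 0.84)]
tin1 [([175.0, 221.0, 22.0, 28.0], 0.93), ([205.0, 242.0, 21.0, 25.0], 0.82)]
tin2 [([175.0, 221.0, 22.0, 28.0], 0.93), ([205.0, 242.0, 21.0, 25.
[... 282 characters left out ...]
)]
[0.15932885 0.60434243 0.21767635] [1.28531634e-01 9.91705409e-01 2.31107218e-05 2.39572329e-05] [[-0.967  0.255  0.   ]
 [ 0.255  0.967  0.   ]
 [-0.     0.    -1.   ]] 1.0
{'intrinsics': array([[333.69961597,   0.        , 253.22157952],
       [  0.        , 333.69961597, 186.43959942],
       [  0.        ,   0.        ,   1.        ]]), 'hand_eye': array([[ 4.63660341e-04, -9.52891277e-01, -3.03311721e-01,
         8.42432293e-02],
       [ 9.99999437e-01,  1.52442158e-04,  1.04974274e-03,
         9.33157682e-04],
       [-9.54053207e-04, -3.03312037e-01,  9.52890811e-01,
        -1.66544699e-01],
       [ 0.00000000e+00,  0.00000000e+00,  0.00000000e+00,
         1.00000000e+00]])}
```

```bash
python3 - <<'E'
import cv2
a=cv2.imread('pics/top0.png')[100:290,80:430];cv2.imwrite('pics/top0c.png',cv2.resize(a,None,fx=2.28,fy=2.28,interpolation=3))
b=cv2.imread('pics/scene0.png')[80:340,130:400];cv2.imwrite('pics/scene0c.png',cv2.resize(b,None,fx=2.3,fy=2.3,interpolation=3))
E
```

```text
(no output)
```

View pics/top0c.png

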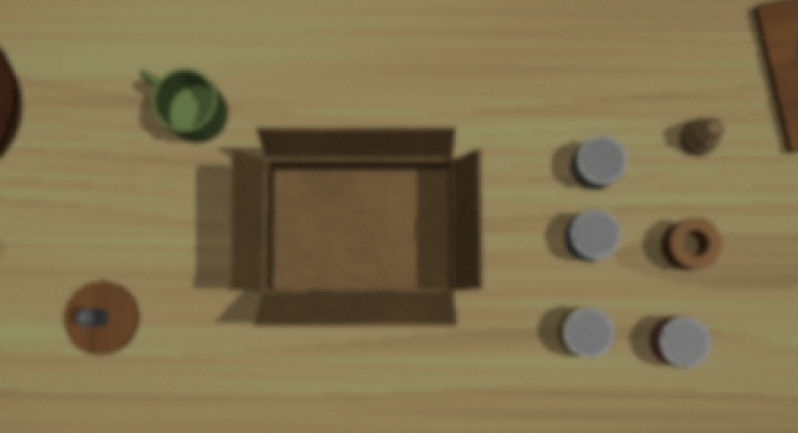

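View pics/scene0c.png

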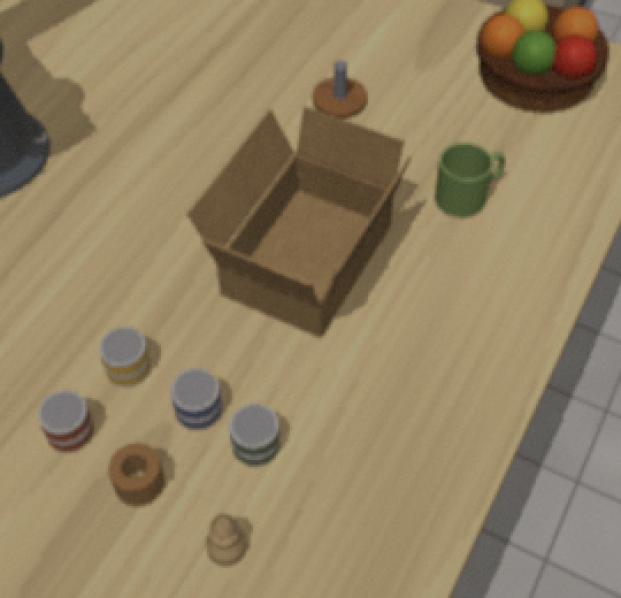

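Top view: the four tins are upright at crop px (601,161) green, (594,235) blue, (588,332) yellow and (685,342) red. The roll is at (694,243), the stand at (101,317), and the open carton at about (365,228), nearly square to the world.

```bash
cat >> h.py <<'E'
def greytops(im,c,z=.056,amin=60):
    hsv=cv2.cvtColor(im,cv2.COLOR_BGR2HSV);m=((hsv[...,1]<45)&(hsv[...,2]>70)).astype(np.uint8)
    n,l,s,ce=cv2.connectedComponentsWithStats(m)
    return [(ce[i].round(1),s[i,4],ray(c,*ce[i],z).round(4)) for i in range(1,n) if s[i,4]>amin]
def topc(): return viewer.camera('top'),cam('top')
E
python3 - <<'E'
from h import *
im=cv2.imread('pics/top0.png');c=cam('top')
for g in greytops(im,c):print(g)
f=lambda x,y,z:print((x,y),ray(c,x/2.28+80-.3,y/2.28+100-.3,z).round(4))
print('roll');f(694,243,.05);print('stand');f(101,317,.014);print('mug');f(187,103,.085);print('mill');f(697,137,.07)
print('carton rim outer/inner guess')
for p in[(272,166),(450,166),(455,290),(270,290)]:f(*p,.08)
print('floor');[f(*p,.004) for p in[(275,170),(415,168)]]
for y,x,zz in[(0,0,0)]:pass
E
```

```text
(array([234.4,  68.7]), np.int32(14120), array([0.9456, 0.0715, 0.056 ]))
(array([343.3, 170. ]), np.int32(372), array([ 0.6507, -0.2419,  0.056 ]))
(array([340.5, 202.4]), np.int32(381), array([ 0.5584, -0.233 ,  0.056 ]))
(array([337.5, 245.3]), np.int32(383), array([ 0.4389, -0.2235,  0.056 ]))
(array([379.7, 249.6]), np.int32(397), array([ 0.4285, -0.34  ,  0.056 ]))
roll
(694, 243) [ 0.5495 -0.3567  0.05  ]
stand
(101, 317) [0.4495 0.3833 0.014 ]
mug
(187, 103) [0.7108 0.2688 0.085 ]
mill
(697, 137) [ 0.6787 -0.3573  0.07  ]
carton rim outer/inner guess
(272, 166) [0.6349 0.1634 0.08  ]
(450, 166) [ 0.6375 -0.0534  0.08  ]
(455, 290) [ 0.4872 -0.0603  0.08  ]
(270, 290) [0.4844 0.1617 0.08  ]
floor
(275, 170) [0.6414 0.1695 0.004 ]
(415, 168) [ 0.6462 -0.0118  0.004 ]
```

```bash
python3 -m creep '[{"translation":[0,0,-110],"roll":-14.8,"gripper":87},{"translation":[0,0,-110],"roll":-14.8,"gripper":87},{"translation":[0,0,-110],"roll":-14.8,"gripper":87},{"translation":[0,0,-110],"roll":-14.8,"gripper":87}]' 25
python3 -m creep '[{"translation":[-93,-139,0],"roll":0,"gripper":87},{"translation":[-93,-139,0],"roll":0,"gripper":87},{"translation":[-93,-139,0],"roll":0,"gripper":87},{"translation":[-93,-139,0],"roll":0,"gripper":87},{"translation":[-93,-139,0],"roll":0,"gripper":87}]' | tail -1
python3 -m creep '[{"translation":[-93,-139,0],"roll":0,"gripper":87},{"translation":[-93,-139,0],"roll":0,"gripper":87},{"translation":[-93,-139,0],"roll":0,"gripper":87},{"translation":[-93,-139,0],"roll":0,"gripper":87},{"translation":[-93,-139,0],"roll":0,"gripper":87}]' | tail -1
python3 -m creep '[{"translation":[-93,-139,0],"roll":0,"gripper":87},{"translation":[-93,-139,0],"roll":0,"gripper":87},{"translation":[-93,-139,0],"roll":0,"gripper":87},{"translation":[-93,-139,0],"roll":0,"gripper":87},{"translation":[-93,-139,0],"roll":0,"gripper":87}]' | tail -1
python3 -m creep '[{"translation":[-93,-139,0],"roll":0,"gripper":87},{"translation":[-93,-139,0],"roll":0,"gripper":87},{"translation":[-93,-139,0],"roll":0,"gripper":87},{"translation":[-93,-139,0],"roll":0,"gripper":87},{"translation":[-93,-139,0],"roll":0,"gripper":87}]' | tail -1
python3 - <<'E'
from h import *
o=telemetry.get_obs();print(o['time'],o['position'],R.from_quat(o['tool_rot']).as_matrix().round(3).tolist())
c=cam('wrist');im=viewer.camera('wrist');cv2.imwrite('pics/w1.png',im)
E
```

```text
time: 1.33
position: [0.1608, 0.6079, 0.3355]
tool_rot: [-0.0, 1.0, 0.007, 0.003]
ft_force: [0.8, 1.2, 0.6]
grip_width: 0.0868
grip_force: 0.0
grip_force: 0.0
grip_force: 0.0
grip_force: 0.0
grip_force: 0.0
3.0 [0.53627197 0.04344211 0.32723968] [[-1.0, 0.005, 0.004], [0.005, 1.0, -0.003], [-0.004, -0.003, -1.0]]
```

View pics/w1.png

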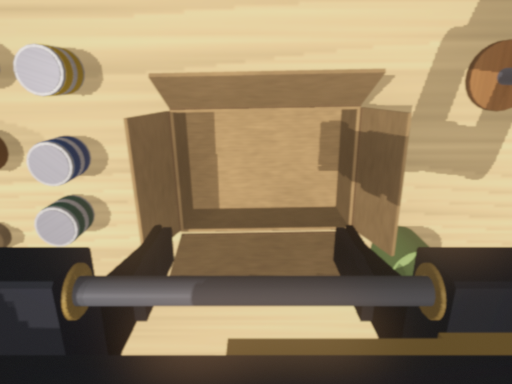

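Wrist view: the carton's rim corners are at about (176,111), (358,107), (350,229) and (180,230). The tins are at the left and the stand at upper right.

```bash
python3 - <<'E'
from h import *
from scipy.optimize import least_squares
c=cam('wrist')
uv=np.array([(176,111),(358,107),(350,229),(180,230)],float)
for p in uv:print(ray(c,*p,.082).round(4))
im=cv2.imread('pics/w1.png')
cv2.imwrite('pics/w1c.png',cv2.resize(im[60:265,120:420],None,fx=2.6,fy=2.6,interpolation=3))
E
```

```text
[ 0.485  -0.0454  0.082 ]
[0.4812 0.1739 0.082 ]
[0.6418 0.1778 0.082 ]
[ 0.6423 -0.0517  0.082 ]
```

View pics/w1c.png

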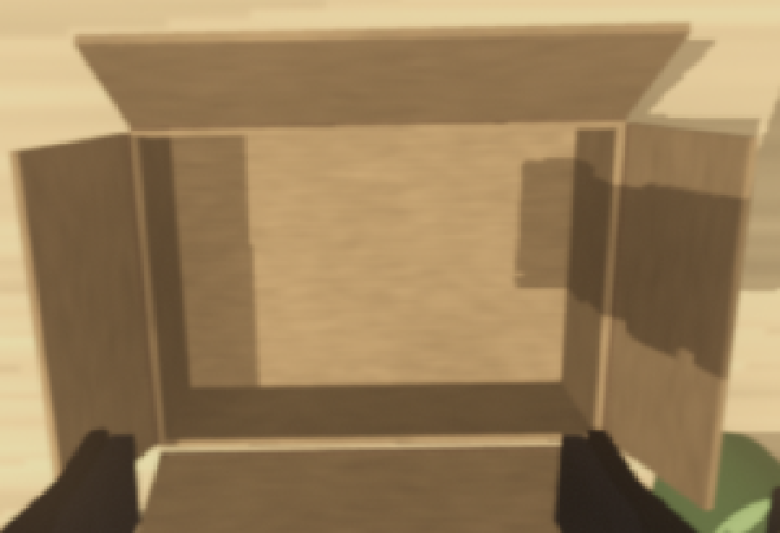

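The crop shows the inner rim corners at about (142,136), (614,128), (597,432) and (170,440). The far floor corners are at (190,387) and (562,381).

```bash
python3 - <<'E'
from h import *
from scipy.optimize import least_squares
c=cam('wrist');ct=cam('top')
uv=np.array([(142,136),(614,128),(597,432),(170,440),(190,387),(562,381)],float)/2.6+[119.8,59.8]
L=np.array([(-78,-112,80),(-78,112,80),(78,112,80),(78,-112,80),(78,-112,4),(78,112,4)])/1e3
def P(p): 
    r=R.from_euler('z',p[2]).as_matrix();return L@r.T+[p[0],p[1],0]
f=lambda p:np.ravel([proj(c,q)-u for q,u in zip(P(p),uv)])
s=least_squares(f,[.56,.05,0]);print(s.x,s.fun.round(1))
uvt=np.array([(272,166),(450,166),(455,290),(270,290)])
for q in P(s.x)[[3,2,0,1]]:print(((proj(ct,q)-[79.7,99.7])*2.28).round())
im=cv2.imread('pics/w1.png')
for t in['tin1','stand']:print(t,viewer.recognise('wrist',t)[:4])
for z,p in((.056,(42,70)),(.056,(56,163)),(.056,(64,221)),(.014,(500,75))):print(ray(c,*p,z).round(4))
E
```

```text
[0.56276727 0.06390976 0.01625471] [-1.2  0.1  2.  -0.7 -0.1  0.5 -1.3  0.5  0.6  0.3  0.  -0.2]
[445. 162.]
[261. 163.]
[446. 290.]
[259. 291.]
tin1 [{'bbox': [18.2, 44.4, 67.5, 52.1], 'p': 0.69}, {'bbox': [37.2, 197.1, 57.5, 50.4], 'p': 0.6}, {'bbox': [22.8, 137.0, 66.2, 48.2], 'p': 0.6}]
stand [{'bbox': [150.4, 69.0, 234.6, 40.8], 'p': 0.71}, {'bbox': [469.0, 37.6, 43.0, 74.7], 'p': 0.6}]
[ 0.4369 -0.2134  0.056 ]
[ 0.555  -0.2178  0.056 ]
[ 0.6397 -0.222   0.056 ]
[0.4446 0.3846 0.014 ]
```

```bash
python3 -m creep '[{"translation":[0,0,0],"roll":0,"gripper":87},{"translation":[0,0,0],"roll":0,"gripper":87},{"translation":[0,0,0],"roll":0,"gripper":87},{"translation":[0,0,0],"roll":0,"gripper":87}]' | head -3
python3 - <<'E'
from h import *
from scipy.optimize import least_squares
import pickle
c=cam('wrist');im=viewer.camera('wrist');cv2.imwrite('pics/w2.png',im);ct=cam('top')
a=cv2.imread('pics/w1.png')
(d,r)=cv2.phaseCorrelate(cv2.cvtColor(a[60:260,120:420],6).astype(float),cv2.cvtColor(im[60:260,120:420],6).astype(float));print('shift',d,r)
uv=np.array([(142,136),(614,128),(597,432),(170,440),(190,387),(562,381)],float)/2.6+[119.8,59.8]+np.array(d)
L=np.array([(-78,-112,80),(-78,112,80),(78,112,80),(78,-112,80),(78,-112,4),(78,112,4)])/1e3
def P(p): 
    r=R.from_euler('z',p[2]).as_matrix();return L@r.T+[p[0],p[1],0]
f=lambda p:np.ravel([proj(c,q)-u for q,u in zip(P(p),uv)])
s=least_squares(f,[.56,.05,0]);print(s.x,s.fun.round(1))
for q in P(s.x)[[3,2,0,1]]:print(((proj(ct,q)-[79.7,99.7])*2.28).round())
for z,p in((.056,(42,70)),(.056,(56,163)),(.056,(64,221)),(.014,(500,75))):print(ray(c,*(np.array(p)+d),z).round(4))
cv2.imwrite('pics/w2c.png',cv2.resize(im[30:265,0:512],None,fx=1.5,fy=1.5,interpolation=3))
E
```

```text
time: 3.48
position: [0.5311, 0.0497, 0.3279]
tool_rot: [-0.001, 1.0, 0.0, 0.0]
shift (-0.10377435654854139, -0.061847576785950764) 0.37738712847885486
[0.56005136 0.06746631 0.02286041] [-1.   0.2  1.8 -0.5 -0.3  0.3 -1.1  0.4  0.7  0.2 -0.1 -0.2]
[441. 163.]
[257. 165.]
[443. 292.]
[257. 294.]
[ 0.4358 -0.2112  0.056 ]
[ 0.5542 -0.2148  0.056 ]
[ 0.639  -0.2184  0.056 ]
[0.4395 0.388  0.014 ]
```

View pics/w2c.png

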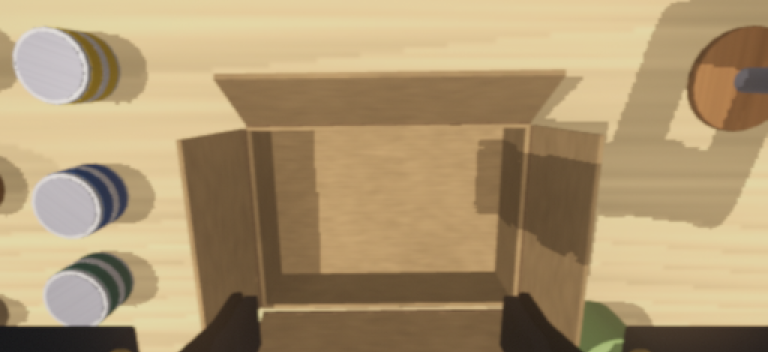

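Settled picture: inner rim corners (252,131), (525,126), (517,302), (265,306); yellow lid (52,65), blue (68,205), green (78,298).

```bash
cat >> h.py <<'E'
L=np.array([(-78,-112,80),(-78,112,80),(78,112,80),(78,-112,80),(78,-112,4),(78,112,4)])/1e3
def PL(p,L=L):
    r=R.from_euler('z',p[2]).as_matrix();return L@r.T+[p[0],p[1],0]
E
python3 - <<'E'
from h import *
from scipy.optimize import least_squares
c=cam('wrist');ct=cam('top')
uv=np.array([(252,131),(525,126),(517,302),(265,306),(281,274),(496,271)],float)/1.5+[-.2,29.8]
ut=np.array([(272,166),(450,166),(455,290),(270,290)])
f=lambda p:np.ravel([proj(c,q)-u for q,u in zip(PL(p),uv)])
s=least_squares(f,[.56,.05,0]);print(s.x,s.fun.round(1))
for q in PL(s.x)[[2,3,0,1]]:print(((proj(ct,q)-[79.7,99.7])*2.28).round())
for z,p in((.056,(52,65)),(.056,(68,205)),(.056,(78,298)),(.014,(737,78))):print(ray(c,*(np.array(p)/1.5+[-.2,29.8]),z).round(4))
t=cv2.imread('pics/top0.png')[130:260,150:310];t=cv2.resize(t,None,fx=4.8,fy=4.5,interpolation=2)
M=np.array([4.8,4.5])
for z in(.004,.08):
  q=[(proj(ct,p)-[150,130])*M for p in PL(s.x,np.array([(-.078,-.112,z),(-.078,.112,z),(.078,.112,z),(.078,-.112,z)]))]
  cv2.polylines(t,[np.int32(q)],True,(0,0,255) if z>.05 else (255,0,0),1)
cv2.imwrite('pics/tc.png',t)
E
```

```text
[0.56672626 0.05896654 0.01928587] [-0.7  0.2  0.7  0.4 -2.1 -0.3  1.5 -0.3  1.1 -0.1 -0.4 -0.3]
[265. 160.]
[448. 158.]
[450. 287.]
[264. 288.]
[ 0.4397 -0.2213  0.056 ]
[ 0.5592 -0.2304  0.056 ]
[ 0.6509 -0.238   0.056 ]
[0.4487 0.3778 0.014 ]
```

View pics/tc.png

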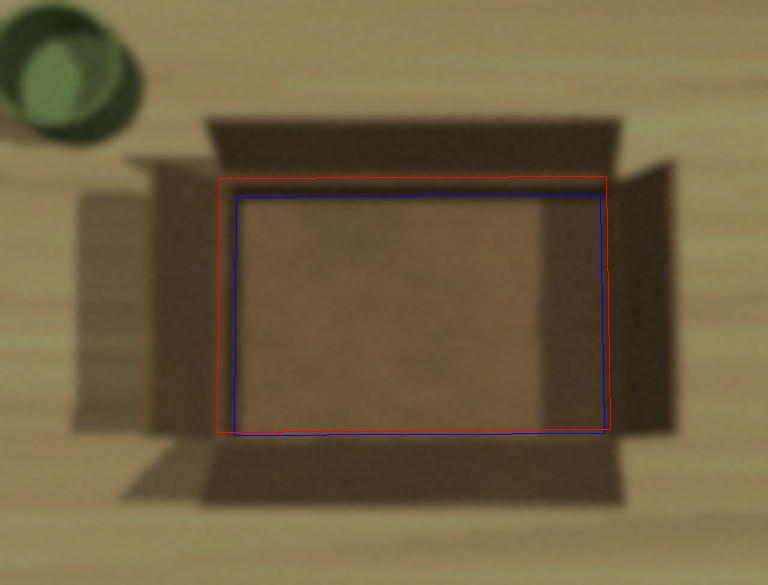

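```bash
cat >> h.py <<'E'
def st():
    o=telemetry.get_obs();print('t',round(o['time'],2),'p',(np.array(o['position'])*1e3).round(1),'yaw',R.from_quat(o['tool_rot']).as_matrix()[:,1].round(3),'F',np.round(o['ft_force'],1),'w',round(o['grip_width']*1e3,1),'g',round(o['grip_force'],1),flush=True)
def tins():
    im,c=topc();[print(g[0],g[1],(g[2]*1e3).round(),flush=True) for g in greytops(im,c) if g[1]<2000]
E
python3 -m creep '[{"translation":[-60,-145,60],"roll":0,"gripper":87},{"translation":[-60,-145,60],"roll":0,"gripper":87},{"translation":[-60,-145,60],"roll":0,"gripper":87},{"translation":[-60,-145,60],"roll":0,"gripper":87},{"translation":[-60,-145,60],"roll":0,"gripper":87}]'>/dev/null
python3 -m creep '[{"translation":[-60,-145,60],"roll":0,"gripper":87},{"translation":[-60,-145,60],"roll":0,"gripper":87},{"translation":[-60,-145,60],"roll":0,"gripper":87},{"translation":[-60,-145,60],"roll":0,"gripper":87},{"translation":[-60,-145,60],"roll":0,"gripper":87}]'>/dev/null
python3 -m creep '[{"translation":[0,0,0],"roll":0,"gripper":87},{"translation":[0,0,0],"roll":0,"gripper":87},{"translation":[0,0,0],"roll":0,"gripper":87}]'>/dev/null
python3 -c "from h import *;st();tins();print(viewer.recognise('top','tin1'))"
```

```text
t 4.62 p [ 651.6 -239.7  208.6] yaw [-0.002  1.     0.   ] F [-0.   0.4 -0.4] w 87.2 g 0.0
[407.9 187.1] 108 [ 604. -423.   56.]
[378.3 352.1] 74 [ 155. -331.   56.]
[186.2 371.9] 109 [ 96. 186.  56.]
[276.1 376.7] 106 [ 87. -56.  56.]
[{'bbox': [109.9, 224.7, 32.1, 30.2], 'p': 0.73}]
```

```bash
python3 -c "
from h import *
c=cam('wrist');im=viewer.camera('wrist');print(viewer.recognise('wrist','tin2')[:3]);[print(g[0],g[1],g[2]) for g in greytops(im,c) if g[1]<9000]
cv2.imwrite('pics/w3.png',im)"
python3 -m creep '[{"translation":[0,0,80],"roll":0,"gripper":87},{"translation":[0,0,80],"roll":0,"gripper":87},{"translation":[0,0,151],"roll":0,"gripper":87},{"translation":[0,0,151],"roll":0,"gripper":87},{"translation":[0,0,151],"roll":0,"gripper":87}]'
python3 -m creep '[{"translation":[0,0,0],"roll":0,"gripper":50},{"translation":[0,0,0],"roll":0,"gripper":50},{"translation":[0,0,0],"roll":0,"gripper":50},{"translation":[0,0,0],"roll":0,"gripper":50},{"translation":[0,0,0],"roll":0,"gripper":50}]' 25
python3 -c "from h import *;st()"
```

```text
[{'bbox': [220.9, 133.1, 58.2, 65.0], 'p': 0.91}, {'bbox': [223.4, 32.7, 69.3, 70.7], 'p': 0.55}]
[258.8  70.8] 3789 [ 0.56   -0.2336  0.056 ]
[249.3 167.5] 3072 [ 0.6503 -0.2422  0.056 ]
[138. 296.] 1937 [ 0.7994 -0.3673  0.056 ]
time: 5.23
position: [0.6468, -0.238, 0.0498]
tool_rot: [-0.001, 1.0, 0.003, -0.006]
ft_force: [-0.5, 0.7, -1.3]
grip_width: 0.0874
grip_force: 0.0
time: 5.65
position: [0.6531, -0.2421, 0.0592]
tool_rot: [-0.0, 1.0, -0.001, 0.002]
ft_force: [0.0, -0.5, 0.4]
grip_width: 0.0617
grip_force: 0.0
t 5.65 p [ 653.1 -242.1   59.2] yaw [-0.001  1.    -0.002] F [ 0.  -0.5  0.4] w 61.7 g 0.0
```

View pics/w3.png

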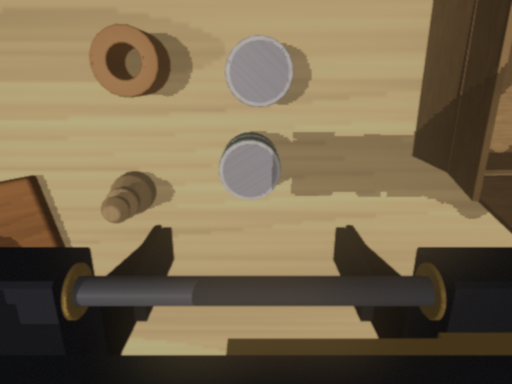

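The picture shows the green tin at (249,167), blue at (259,71), the roll at (125,60) and the mill at (130,195).

```bash
python3 -m creep '[{"translation":[0,0,0],"roll":0,"gripper":50},{"translation":[0,0,0],"roll":0,"gripper":50},{"translation":[0,0,-20],"roll":0,"gripper":50},{"translation":[0,0,-40],"roll":0,"gripper":50}]' |tail -2
python3 -m creep '[{"translation":[0,0,-150],"roll":0,"gripper":50},{"translation":[0,0,-150],"roll":0,"gripper":50},{"translation":[0,0,-150],"roll":0,"gripper":50},{"translation":[0,0,-150],"roll":0,"gripper":50}]' |tail -2
python3 -m creep '[{"translation":[25,171,0],"roll":0,"gripper":50},{"translation":[25,171,0],"roll":0,"gripper":50},{"translation":[25,171,0],"roll":0,"gripper":50},{"translation":[25,171,0],"roll":0,"gripper":50},{"translation":[25,171,0],"roll":0,"gripper":50}]' |tail -2
python3 -m creep '[{"translation":[25,171,0],"roll":0,"gripper":50},{"translation":[25,171,0],"roll":0,"gripper":50},{"translation":[25,171,0],"roll":0,"gripper":50},{"translation":[25,171,0],"roll":0,"gripper":50},{"translation":[25,171,0],"roll":0,"gripper":50}]' |tail -2
python3 -m creep '[{"translation":[0,0,0],"roll":0,"gripper":50},{"translation":[0,0,0],"roll":0,"gripper":50},{"translation":[0,0,0],"roll":0,"gripper":50}]' |tail -2
python3 -c "from h import *;st();cv2.imwrite('pics/w4.png',viewer.camera('wrist'))"
```

```text
grip_width: 0.0506
grip_force: 0.0
grip_width: 0.05
grip_force: 0.0
grip_width: 0.0506
grip_force: 0.0
grip_width: 0.0498
grip_force: 0.0
grip_width: 0.0496
grip_force: 0.0
t 7.4 p [602.1  99.  246.7] yaw [ 0.001  1.    -0.001] F [0.6 0.3 0. ] w 49.6 g 0.0
```

View pics/w4.png

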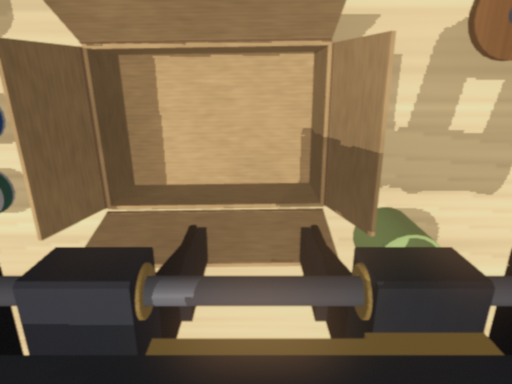

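The gripper is empty: the green tin is still at the far left (0,190). The inner rim corners in this picture are (87,47), (328,45), (324,204) and (110,207).

```bash
python3 - <<'E'
from h import *
from scipy.optimize import least_squares
c=cam('wrist')
uv=np.array([(90,47),(327,46),(323,204),(111,206),(136,187),(311,184)],float)
f=lambda p:np.ravel([proj(c,q)-u for q,u in zip(PL(p),uv)])
s=least_squares(f,[.56,.05,0]);print(s.x,s.fun.round(1))
E
python3 -m creep '[{"translation":[0,-160,30],"roll":0,"gripper":87},{"translation":[0,-160,30],"roll":0,"gripper":87},{"translation":[0,-160,30],"roll":0,"gripper":87},{"translation":[0,-160,30],"roll":0,"gripper":87},{"translation":[0,-160,30],"roll":0,"gripper":87}]' |tail -2
python3 -m creep '[{"translation":[0,-160,0],"roll":0,"gripper":87},{"translation":[0,-160,0],"roll":0,"gripper":87},{"translation":[0,-160,0],"roll":0,"gripper":87},{"translation":[0,-160,0],"roll":0,"gripper":87},{"translation":[0,-160,0],"roll":0,"gripper":87}]' |tail -2
python3 -m creep '[{"translation":[0,0,0],"roll":0,"gripper":87},{"translation":[0,0,0],"roll":0,"gripper":87},{"translation":[0,0,0],"roll":0,"gripper":87}]' |tail -2
cat >> h.py <<'E'
def wt(z=.056):
    st();c=cam('wrist');im=viewer.camera('wrist')
    for g in greytops(im,c,z,800):
        if g[1]<9000:print(g[0],g[1],(g[2]*1e3).round(1),im[min(383,int(g[0][1])+0),int(g[0][0])])
    return im,c
E
python3 -c "
from h import *
im,c=wt();cv2.imwrite('pics/w5.png',im)"
```

```text
[0.56728682 0.06006108 0.01097162] [-1.9  2.   3.2 -0.1 -1.3  0.   0.8  0.4 -0.3 -1.9 -0.9 -1. ]
grip_width: 0.0753
grip_force: 0.0
grip_width: 0.0867
grip_force: 0.0
grip_width: 0.0868
grip_force: 0.0
t 8.53 p [ 601.3 -218.6  216.5] yaw [-0.001  1.     0.001] F [-0.4 -1.   0.4] w 86.8 g 0.0
[246.1  10.5] 1280 [ 458.8 -223.5   56. ] [152 149 155]
[236.8 125.1] 3209 [ 558.8 -233.2   56. ] [147 145 151]
[230. 211.] 2746 [ 648.5 -241.5   56. ] [142 141 147]
[187.1 296.1] 3459 [ 753.5 -292.9   56. ] [ 95  96 101]
```

View pics/w5.png

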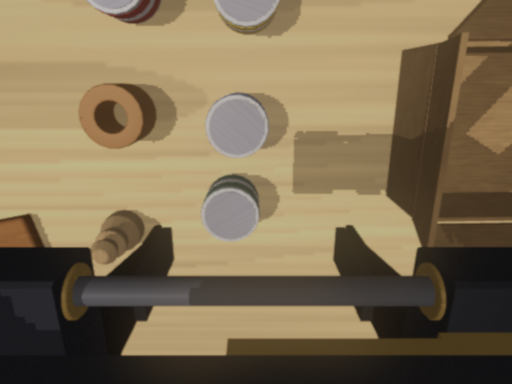

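```bash
python3 -m creep '[{"translation":[-49,-23,40],"roll":0,"gripper":87},{"translation":[-49,-23,40],"roll":0,"gripper":87},{"translation":[-49,-23,80],"roll":0,"gripper":87},{"translation":[-49,-23,120],"roll":0,"gripper":87},{"translation":[-49,-23,150],"roll":0,"gripper":87}]'|tail -2
python3 -m creep '[{"translation":[0,0,16],"roll":0,"gripper":87},{"translation":[0,0,16],"roll":0,"gripper":87},{"translation":[0,0,16],"roll":0,"gripper":87}]'
python3 -m creep '[{"translation":[0,0,0],"roll":0,"gripper":52},{"translation":[0,0,0],"roll":0,"gripper":52},{"translation":[0,0,0],"roll":0,"gripper":52},{"translation":[0,0,0],"roll":0,"gripper":52},{"translation":[0,0,0],"roll":0,"gripper":52}]' 30
python3 -m creep '[{"translation":[0,0,0],"roll":0,"gripper":52},{"translation":[0,0,0],"roll":0,"gripper":52},{"translation":[0,0,0],"roll":0,"gripper":52},{"translation":[0,0,0],"roll":0,"gripper":52},{"translation":[0,0,0],"roll":0,"gripper":52}]' 30
python3 -c "
from h import *
im,c=wt();cv2.imwrite('pics/w6.png',im)"
```

```text
grip_width: 0.087
grip_force: 0.0
time: 9.25
position: [0.6505, -0.2408, 0.0499]
tool_rot: [-0.001, 1.0, 0.001, -0.001]
ft_force: [-0.2, -0.7, 0.6]
grip_width: 0.0874
grip_force: 0.0
time: 9.67
position: [0.6513, -0.2427, 0.0519]
tool_rot: [-0.0, 1.0, -0.0, 0.001]
ft_force: [0.0, -0.4, 0.6]
grip_width: 0.0614
grip_force: 0.0
time: 10.08
position: [0.6513, -0.2426, 0.0516]
tool_rot: [-0.0, 1.0, -0.0, 0.001]
ft_force: [-0.3, -0.4, 4.6]
grip_width: 0.0524
grip_force: 2.8
t 10.08 p [ 651.3 -242.6   51.6] yaw [-0.  1. -0.] F [-0.3 -0.4  4.6] w 52.4 g 2.8
[252.5 235.6] 7714 [ 646.5 -241.8   56. ] [108 106 110]
[170.9 294.5] 933 [ 683.5 -288.1   56. ] [ 98  97 100]
[256.2 299.5] 1141 [ 686.8 -239.7   56. ] [67 70 75]
```

View pics/w6.png

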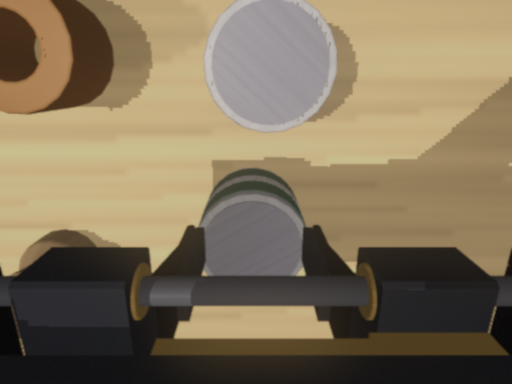

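The green tin is between the fingers (lid around (252,240)), but the opening reads 52 mm, so this needs checking numerically.

```bash
python3 - <<'E'
import cv2,numpy as np
im=cv2.imread('pics/w6.png')
for v in(185,195,200,205,210,215,220,225,230,240,250,260,270):
    r=im[v].astype(int);m=r.sum(1)>300;g=(r.max(1)-r.min(1)<16)&(r.sum(1)>250)
    x=np.where(g[150:360])[0]+150;print(v,x.min() if len(x) else 0,x.max() if len(x) else 0,len(x),r[[200,206,252]].tolist())
from h import *
c=cam('wrist')
for z in(.03,.04,.05,.056):
  ang=np.linspace(0,2*np.pi,40);pp=np.array([proj(c,[.6500+.031*np.cos(a),-.2418+.031*np.sin(a),z]) for a in ang]);print(z,pp.min(0).round(),pp.max(0).round())
E
python3 -m creep '[{"translation":[0,0,0],"roll":0,"gripper":30},{"translation":[0,0,0],"roll":0,"gripper":30},{"translation":[0,0,0],"roll":0,"gripper":30},{"translation":[0,0,0],"roll":0,"gripper":30},{"translation":[0,0,0],"roll":0,"gripper":30}]' 30
```

```text
185 229 282 8 [[129, 173, 197], [128, 173, 196], [49, 63, 59]]
195 229 291 48 [[136, 182, 200], [136, 181, 199], [125, 129, 134]]
200 219 294 66 [[139, 186, 200], [136, 181, 195], [120, 124, 129]]
205 213 290 78 [[137, 183, 199], [96, 119, 130], [106, 105, 109]]
210 208 294 87 [[134, 179, 199], [61, 77, 73], [107, 105, 109]]
215 205 298 94 [[128, 173, 196], [105, 111, 117], [108, 105, 110]]
220 202 302 101 [[106, 142, 155], [122, 128, 133], [108, 106, 110]]
225 200 304 105 [[109, 116, 122], [120, 125, 131], [107, 105, 109]]
230 204 302 99 [[38, 50, 58], [106, 107, 113], [108, 106, 110]]
240 205 301 97 [[37, 46, 54], [101, 101, 106], [107, 105, 109]]
250 206 301 96 [[33, 42, 48], [96, 95, 100], [106, 103, 107]]
260 206 301 96 [[32, 39, 45], [91, 90, 95], [108, 105, 110]]
270 205 298 94 [[30, 36, 41], [123, 128, 132], [108, 105, 109]]
0.03 [202. 173.] [303. 266.]
0.04 [199. 178.] [306. 275.]
0.05 [197. 183.] [308. 285.]
0.056 [195. 187.] [310. 291.]
time: 10.55
position: [0.6515, -0.2425, 0.0516]
tool_rot: [-0.0, 1.0, -0.0, 0.001]
ft_force: [-0.0, 0.9, 5.2]
grip_width: 0.0318
grip_force: 2.7
```

```bash
python3 -m creep '[{"translation":[0,0,-10],"roll":0,"gripper":87},{"translation":[0,0,-10],"roll":0,"gripper":87},{"translation":[0,0,-10],"roll":0,"gripper":87},{"translation":[0,0,-10],"roll":0,"gripper":87},{"translation":[0,0,-10],"roll":0,"gripper":87}]'|sed -n '2p;4,6p'
python3 -m creep '[{"translation":[0,0,-10],"roll":0,"gripper":87},{"translation":[0,0,-10],"roll":0,"gripper":87},{"translation":[0,0,-10],"roll":0,"gripper":87},{"translation":[0,0,-10],"roll":0,"gripper":87},{"translation":[0,0,-10],"roll":0,"gripper":87}]'|sed -n '2p;4,6p'
python3 -m creep '[{"translation":[0,0,16],"roll":0,"gripper":87},{"translation":[0,0,16],"roll":0,"gripper":87},{"translation":[0,0,24],"roll":0,"gripper":87},{"translation":[0,0,32],"roll":0,"gripper":87},{"translation":[0,0,36],"roll":0,"gripper":87}]'|sed -n '2p;4,6p'
python3 -m creep '[{"translation":[0,0,0],"roll":0,"gripper":52},{"translation":[0,0,0],"roll":0,"gripper":52},{"translation":[0,0,0],"roll":0,"gripper":52},{"translation":[0,0,0],"roll":0,"gripper":52},{"translation":[0,0,0],"roll":0,"gripper":52}]'|sed -n '2p;4,6p'
python3 -m creep '[{"translation":[0,0,0],"roll":0,"gripper":52},{"translation":[0,0,0],"roll":0,"gripper":52},{"translation":[0,0,0],"roll":0,"gripper":52},{"translation":[0,0,0],"roll":0,"gripper":52},{"translation":[0,0,0],"roll":0,"gripper":52}]'|sed -n '2p;4,6p'
python3 -c "from h import *;c=cam('wrist');cv2.imwrite('pics/w7.png',viewer.camera('wrist'));st()"
```

```text
position: [0.6504, -0.2423, 0.0602]
ft_force: [0.9, -0.8, 0.2]
grip_width: 0.0575
grip_force: 0.0
position: [0.6507, -0.2424, 0.0706]
ft_force: [0.2, 0.2, -0.5]
grip_width: 0.0851
grip_force: 0.0
position: [0.6502, -0.2421, 0.0334]
ft_force: [-0.6, -0.4, -0.4]
grip_width: 0.0865
grip_force: 0.0
position: [0.6511, -0.2428, 0.0352]
ft_force: [-0.1, 0.6, -0.8]
grip_width: 0.0617
grip_force: 16.9
position: [0.6511, -0.2427, 0.0352]
ft_force: [0.0, -1.3, 2.8]
grip_width: 0.0614
grip_force: 30.0
t 12.68 p [ 651.1 -242.7   35.2] yaw [-0.001  1.    -0.001] F [ 0.  -1.4  3.1] w 61.7 g 30.0
```

```bash
python3 - <<'E'
import cv2,numpy as np
from h import *
im=cv2.imread('pics/w7.png');c=cam('wrist')
cv2.imwrite('pics/w7c.png',im[100:320,100:420])
for dz in(-.02,-.01,0):
  for z in(0,.056):
    ang=np.linspace(0,2*np.pi,60);pp=np.array([proj(c,[.6511+.031*np.cos(a),-.2427+.031*np.sin(a),z+dz]) for a in ang]);print(dz,z,pp.min(0).round(),pp.max(0).round())
E
```

```text
-0.02 0 [208. 162.] [295. 244.]
-0.02 0.056 [195. 187.] [308. 289.]
-0.01 0 [206. 165.] [297. 250.]
-0.01 0.056 [191. 193.] [311. 300.]
0 0 [204. 169.] [299. 257.]
0 0.056 [188. 200.] [314. 312.]
```

View pics/w7c.png

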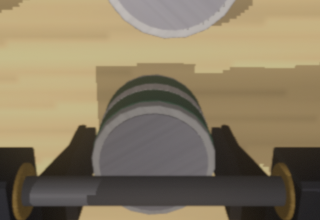

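The green tin is now properly gripped (61.7 mm, 30 N). I'll regrip 8 mm higher so the gripper body has more room above the carton flaps, then lift.

```bash
python3 -m creep '[{"translation":[0,0,0],"roll":0,"gripper":80},{"translation":[0,0,0],"roll":0,"gripper":80},{"translation":[0,0,-8],"roll":0,"gripper":80},{"translation":[0,0,-8],"roll":0,"gripper":80},{"translation":[0,0,-8],"roll":0,"gripper":80}]'|sed -n '2p;4,6p'
python3 -m creep '[{"translation":[0,0,0],"roll":0,"gripper":52},{"translation":[0,0,0],"roll":0,"gripper":52},{"translation":[0,0,0],"roll":0,"gripper":52},{"translation":[0,0,0],"roll":0,"gripper":52},{"translation":[0,0,0],"roll":0,"gripper":52}]' 35|sed -n '2p;4,6p'
python3 -m creep '[{"translation":[0,0,0],"roll":0,"gripper":52},{"translation":[0,0,0],"roll":0,"gripper":52},{"translation":[0,0,-5],"roll":0,"gripper":52},{"translation":[0,0,-15],"roll":0,"gripper":52},{"translation":[0,0,-30],"roll":0,"gripper":52}]'|sed -n '2p;4,6p'
python3 -m creep '[{"translation":[0,0,-30],"roll":0,"gripper":52},{"translation":[0,0,-60],"roll":0,"gripper":52},{"translation":[0,0,-90],"roll":0,"gripper":52},{"translation":[0,0,-120],"roll":0,"gripper":52},{"translation":[0,0,-150],"roll":0,"gripper":52}]'|sed -n '2p;4,6p'
```

```text
position: [0.6511, -0.2425, 0.0432]
ft_force: [-0.4, 0.6, -1.2]
grip_width: 0.0785
grip_force: 0.0
position: [0.6506, -0.2424, 0.0424]
ft_force: [-0.3, 0.3, -0.8]
grip_width: 0.0612
grip_force: 35.0
position: [0.6493, -0.2416, 0.0716]
ft_force: [0.5, 0.5, -1.8]
grip_width: 0.0612
grip_force: 35.0
position: [0.6503, -0.2421, 0.2248]
ft_force: [0.6, 0.7, -2.7]
grip_width: 0.061
grip_force: 35.0
```

```bash
python3 -m creep '[{"translation":[23,171,-12],"roll":0,"gripper":52},{"translation":[23,171,-12],"roll":0,"gripper":52},{"translation":[23,171,-12],"roll":0,"gripper":52},{"translation":[23,171,-12],"roll":0,"gripper":52},{"translation":[23,171,-12],"roll":0,"gripper":52}]'|sed -n '2p;4,6p'
python3 -m creep '[{"translation":[24,172,-12],"roll":-0.9,"gripper":52},{"translation":[24,172,-12],"roll":-0.9,"gripper":52},{"translation":[24,172,-12],"roll":-0.9,"gripper":52},{"translation":[24,172,-12],"roll":-0.9,"gripper":52},{"translation":[24,172,-12],"roll":-0.9,"gripper":52}]'|sed -n '2p;4,6p'
python3 -m creep '[{"translation":[0,0,0],"roll":0,"gripper":52},{"translation":[0,0,0],"roll":0,"gripper":52},{"translation":[0,0,30],"roll":0,"gripper":52},{"translation":[0,0,60],"roll":0,"gripper":52},{"translation":[0,0,90],"roll":0,"gripper":52}]'|sed -n '2p;4,6p'
python3 -m creep '[{"translation":[0,0,20],"roll":0,"gripper":52},{"translation":[0,0,40],"roll":0,"gripper":52},{"translation":[0,0,60],"roll":0,"gripper":52},{"translation":[0,0,80],"roll":0,"gripper":52},{"translation":[0,0,80],"roll":0,"gripper":52}]'|sed -n '2p;4,6p'
python3 -c "from h import *;st()"
```

```text
position: [0.6252, -0.0638, 0.2359]
ft_force: [0.0, -0.4, -3.2]
grip_width: 0.0606
grip_force: 35.0
position: [0.6014, 0.1074, 0.2479]
ft_force: [-0.0, -0.8, -3.1]
grip_width: 0.061
grip_force: 35.0
position: [0.6047, 0.0982, 0.1565]
ft_force: [-0.1, -0.2, -1.9]
grip_width: 0.0612
grip_force: 35.0
position: [0.6011, 0.0981, 0.0727]
ft_force: [-0.3, -0.3, -3.4]
grip_width: 0.0609
grip_force: 35.0
t 16.02 p [601.1  98.1  72.7] yaw [-0.013  1.    -0.   ] F [-0.3 -0.3 -3.4] w 60.9 g 35.0
```

```bash
python3 -m creep '[{"translation":[-1,2,5],"roll":0,"gripper":52},{"translation":[-1,2,10],"roll":0,"gripper":52},{"translation":[-1,2,10],"roll":0,"gripper":52}]'|sed -n '2p;4,6p'
python3 -m creep '[{"translation":[0,0,4],"roll":0,"gripper":52},{"translation":[0,0,4],"roll":0,"gripper":52}]'|sed -n '2p;4,6p'
python3 -m creep '[{"translation":[0,0,3],"roll":0,"gripper":52},{"translation":[0,0,3],"roll":0,"gripper":52}]'|sed -n '2p;4,6p'
python3 -c "from h import *;st();cv2.imwrite('pics/s1.png',viewer.camera('scene')[110:240,190:330])"
```

```text
position: [0.6052, 0.1019, 0.0669]
ft_force: [-1.3, -0.4, -2.3]
grip_width: 0.0611
grip_force: 35.0
position: [0.6048, 0.1025, 0.063]
ft_force: [0.9, -0.4, -2.9]
grip_width: 0.0608
grip_force: 35.0
position: [0.6045, 0.1027, 0.0597]
ft_force: [-0.6, -0.1, -3.6]
grip_width: 0.0611
grip_force: 35.0
t 16.6 p [604.5 102.7  59.7] yaw [-0.016  1.    -0.   ] F [-0.6 -0.1 -3.6] w 61.1 g 35.0
```

```bash
python3 -m creep '[{"translation":[0,0,3],"roll":0,"gripper":52},{"translation":[0,0,3],"roll":0,"gripper":52}]'|sed -n '2p;4p'
python3 -m creep '[{"translation":[0,0,3],"roll":0,"gripper":52},{"translation":[0,0,3],"roll":0,"gripper":52}]'|sed -n '2p;4p'
python3 -m creep '[{"translation":[0,0,2],"roll":0,"gripper":52},{"translation":[0,0,2],"roll":0,"gripper":52}]'|sed -n '2p;4p'
python3 -m creep '[{"translation":[0,0,2],"roll":0,"gripper":52},{"translation":[0,0,2],"roll":0,"gripper":52}]'|sed -n '2p;4p'
python3 -m creep '[{"translation":[0,0,1],"roll":0,"gripper":52},{"translation":[0,0,1],"roll":0,"gripper":52}]'|sed -n '2p;4p'
```

```text
position: [0.6043, 0.1027, 0.0563]
ft_force: [-0.3, -0.8, -2.4]
position: [0.6043, 0.1025, 0.0532]
ft_force: [0.6, -0.6, -3.3]
position: [0.6044, 0.1025, 0.0513]
ft_force: [-0.8, -0.0, -1.9]
position: [0.6044, 0.1025, 0.0493]
ft_force: [0.1, -0.2, -2.7]
position: [0.6045, 0.1026, 0.0485]
ft_force: [0.8, -0.5, -3.2]
```

```bash
python3 -m creep '[{"translation":[0,0,0],"roll":0,"gripper":69},{"translation":[0,0,0],"roll":0,"gripper":69},{"translation":[0,0,0],"roll":0,"gripper":69},{"translation":[0,0,0],"roll":0,"gripper":69},{"translation":[0,0,-10],"roll":0,"gripper":69}]'|sed -n '2p;4,5p'
python3 -m creep '[{"translation":[0,0,-40],"roll":0,"gripper":69},{"translation":[0,0,-80],"roll":0.9,"gripper":69},{"translation":[0,0,-120],"roll":0.9,"gripper":87},{"translation":[0,0,-150],"roll":0.9,"gripper":87},{"translation":[0,0,-150],"roll":0.9,"gripper":87}]'|sed -n '2p;4,5p'
python3 -m creep '[{"translation":[23,-167,0],"roll":0,"gripper":87},{"translation":[23,-167,0],"roll":0,"gripper":87},{"translation":[23,-167,0],"roll":0,"gripper":87},{"translation":[23,-167,0],"roll":0,"gripper":87},{"translation":[23,-167,0],"roll":0,"gripper":87}]'|sed -n '2p;4,5p'
python3 -m creep '[{"translation":[23,-167,10],"roll":0,"gripper":87},{"translation":[23,-167,10],"roll":0,"gripper":87},{"translation":[23,-167,10],"roll":0,"gripper":87},{"translation":[23,-167,10],"roll":0,"gripper":87},{"translation":[23,-167,10],"roll":0,"gripper":87}]'|sed -n '2p;4,5p'
python3 -m creep '[{"translation":[0,0,0],"roll":0,"gripper":87},{"translation":[0,0,0],"roll":0,"gripper":87},{"translation":[0,0,0],"roll":0,"gripper":87}]'|sed -n '2p;4,5p'
python3 -c "from h import *;im,c=wt();cv2.imwrite('pics/w8.png',im);print(viewer.recognise('wrist','roll')[:2])"
```

```text
position: [0.6032, 0.1026, 0.0576]
ft_force: [-0.3, -0.1, -0.4]
grip_width: 0.0687
position: [0.6093, 0.1028, 0.2174]
ft_force: [0.9, 0.7, 0.5]
grip_width: 0.0818
position: [0.5811, -0.0714, 0.2092]
ft_force: [0.4, 0.5, 0.3]
grip_width: 0.0868
position: [0.5582, -0.2388, 0.1987]
ft_force: [0.2, 1.0, -0.6]
grip_width: 0.0866
position: [0.5587, -0.2296, 0.1987]
ft_force: [-1.5, -0.8, -0.7]
grip_width: 0.0868
t 19.4 p [ 558.7 -229.6  198.7] yaw [-0.002  1.     0.001] F [-1.5 -0.8 -0.7] w 86.8 g 0.0
[121.5  28.7] 3945 [ 433.4 -339.7   56. ] [156 152 158]
[258.8  36.9] 4322 [ 439.5 -223.7   56. ] [143 141 147]
[247.6 169.6] 3384 [ 556.2 -233.5   56. ] [137 136 142]
[143.9 295.4] 2153 [ 697.4 -346.4   56. ] [90 90 93]
[{'bbox': [87.7, 123.8, 80.5, 68.3], 'p': 0.83}]
```

```bash
python3 -m creep '[{"translation":[1,-4,40],"roll":0,"gripper":87},{"translation":[1,-4,80],"roll":0,"gripper":87},{"translation":[1,-4,115],"roll":0,"gripper":87},{"translation":[1,-4,145],"roll":0,"gripper":87},{"translation":[1,-4,156],"roll":0,"gripper":87}]'|sed -n '2p;4,5p'
python3 -m creep '[{"translation":[0,0,0],"roll":0,"gripper":52},{"translation":[0,0,0],"roll":0,"gripper":52},{"translation":[0,0,0],"roll":0,"gripper":52},{"translation":[0,0,0],"roll":0,"gripper":52},{"translation":[0,0,0],"roll":0,"gripper":52}]' 35|sed -n '2p;4,6p'
python3 -m creep '[{"translation":[0,0,0],"roll":0,"gripper":52},{"translation":[0,0,0],"roll":0,"gripper":52},{"translation":[0,0,0],"roll":0,"gripper":52},{"translation":[0,0,0],"roll":0,"gripper":52}]'|sed -n '2p;4,6p'
```

```text
position: [0.5554, -0.2323, 0.0386]
ft_force: [-0.3, 0.2, -0.5]
grip_width: 0.0869
position: [0.5589, -0.2358, 0.0447]
ft_force: [-0.1, 1.8, 4.3]
grip_width: 0.0614
grip_force: 8.3
position: [0.5589, -0.2358, 0.0447]
ft_force: [0.1, 1.8, 7.0]
grip_width: 0.0608
grip_force: 35.0
```

```bash
python3 -m creep '[{"translation":[0,0,-10],"roll":0,"gripper":52},{"translation":[0,0,-40],"roll":0,"gripper":52},{"translation":[0,0,-80],"roll":0,"gripper":52},{"translation":[0,0,-120],"roll":0,"gripper":52},{"translation":[0,0,-160],"roll":0,"gripper":52}]'|sed -n '2p;4,6p'
python3 -m creep '[{"translation":[-23,126,-40],"roll":0,"gripper":52},{"translation":[-23,126,-40],"roll":0,"gripper":52},{"translation":[-23,126,-40],"roll":0,"gripper":52},{"translation":[-23,126,-40],"roll":0,"gripper":52}]'|sed -n '2p;4,6p'
python3 -m creep '[{"translation":[-24,126,0],"roll":-0.9,"gripper":52},{"translation":[-24,126,0],"roll":-0.9,"gripper":52},{"translation":[-24,126,0],"roll":-0.9,"gripper":52},{"translation":[-24,126,0],"roll":-0.9,"gripper":52},{"translation":[-24,126,0],"roll":-0.9,"gripper":52}]'|sed -n '2p;4,6p'
python3 -m creep '[{"translation":[0,0,0],"roll":0,"gripper":52},{"translation":[0,0,0],"roll":0,"gripper":52},{"translation":[0,0,30],"roll":0,"gripper":52},{"translation":[0,0,60],"roll":0,"gripper":52},{"translation":[0,0,60],"roll":0,"gripper":52}]'|sed -n '2p;4,6p'
python3 -c "from h import *;st();wt()"
```

```text
position: [0.5566, -0.2351, 0.2041]
ft_force: [0.9, -0.9, -4.2]
grip_width: 0.0605
grip_force: 35.0
position: [0.5809, -0.1038, 0.2453]
ft_force: [0.1, 0.3, -2.6]
grip_width: 0.0609
grip_force: 35.0
position: [0.6038, 0.0191, 0.2424]
ft_force: [-0.4, -0.2, -2.6]
grip_width: 0.0606
grip_force: 35.0
position: [0.5999, 0.0151, 0.1773]
ft_force: [-2.7, 0.2, -4.2]
grip_width: 0.0609
grip_force: 35.0
t 22.25 p [599.9  15.1 177.3] yaw [-0.013  1.     0.002] F [-2.7  0.2 -4.2] w 60.9 g 35.0
t 22.25 p [599.9  15.1 177.3] yaw [-0.013  1.     0.002] F [-2.7  0.2 -4.2] w 60.9 g 35.0
[347.  186.1] 4052 [604.7 101.6  56. ] [138 135 140]
[247.3 293.3] 6171 [718.2  12.3  56. ] [82 81 86]
```

```bash
python3 -m creep '[{"translation":[0,0,30],"roll":0,"gripper":52},{"translation":[0,0,60],"roll":0,"gripper":52},{"translation":[0,0,90],"roll":0,"gripper":52},{"translation":[0,0,105],"roll":0,"gripper":52},{"translation":[0,0,105],"roll":0,"gripper":52}]'|sed -n '2p;4,6p'
python3 -m creep '[{"translation":[0,0,5],"roll":0,"gripper":52},{"translation":[0,0,10],"roll":0,"gripper":52},{"translation":[0,0,15],"roll":0,"gripper":52},{"translation":[0,0,18],"roll":0,"gripper":52},{"translation":[0,0,18],"roll":0,"gripper":52}]'|sed -n '2p;4,6p'
```

```text
position: [0.6031, 0.0156, 0.0757]
ft_force: [-1.1, -0.2, -3.6]
grip_width: 0.0607
grip_force: 35.0
position: [0.6047, 0.0165, 0.0599]
ft_force: [0.4, 0.4, -3.1]
grip_width: 0.0609
grip_force: 35.0
```

```bash
python3 -m creep '[{"translation":[0,0,3],"roll":0,"gripper":52},{"translation":[0,0,6],"roll":0,"gripper":52},{"translation":[0,0,6],"roll":0,"gripper":52}]'|sed -n '2p;4p'
python3 -m creep '[{"translation":[0,0,2],"roll":0,"gripper":52},{"translation":[0,0,3],"roll":0,"gripper":52},{"translation":[0,0,3],"roll":0,"gripper":52}]'|sed -n '2p;4p'
python3 -m creep '[{"translation":[0,0,0],"roll":0,"gripper":69},{"translation":[0,0,0],"roll":0,"gripper":69},{"translation":[0,0,0],"roll":0,"gripper":69},{"translation":[0,0,0],"roll":0,"gripper":69},{"translation":[0,0,-10],"roll":0,"gripper":69}]'|sed -n '2p;4,5p'
python3 -m creep '[{"translation":[0,0,-40],"roll":0,"gripper":69},{"translation":[0,0,-80],"roll":0.9,"gripper":69},{"translation":[0,0,-120],"roll":0.9,"gripper":87},{"translation":[0,0,-150],"roll":0.9,"gripper":87},{"translation":[0,0,-150],"roll":0.9,"gripper":87}]'|sed -n '2p;4,5p'
python3 -c "from h import *;st()"
```

```text
position: [0.6043, 0.0167, 0.0533]
ft_force: [-0.2, 0.6, -3.7]
position: [0.6044, 0.0166, 0.0504]
ft_force: [-0.0, 0.6, -2.8]
position: [0.6035, 0.0167, 0.0597]
ft_force: [-0.4, -0.3, -0.4]
grip_width: 0.0686
position: [0.6093, 0.016, 0.2194]
ft_force: [1.2, 0.2, -0.3]
grip_width: 0.0819
t 24.47 p [609.3  16.  219.4] yaw [-0.001  1.    -0.003] F [ 1.2  0.2 -0.3] w 81.9 g 0.0
```

```bash
python3 -m creep '[{"translation":[83,-120,0],"roll":0,"gripper":87},{"translation":[83,-120,0],"roll":0,"gripper":87},{"translation":[83,-120,0],"roll":0,"gripper":87},{"translation":[83,-120,0],"roll":0,"gripper":87}]'|sed -n '2p;4,5p'
python3 -m creep '[{"translation":[83,-120,15],"roll":0,"gripper":87},{"translation":[83,-120,15],"roll":0,"gripper":87},{"translation":[83,-120,15],"roll":0,"gripper":87},{"translation":[83,-120,15],"roll":0,"gripper":87},{"translation":[83,-120,15],"roll":0,"gripper":87}]'|sed -n '2p;4,5p'
python3 -m creep '[{"translation":[0,0,0],"roll":0,"gripper":87},{"translation":[0,0,0],"roll":0,"gripper":87},{"translation":[0,0,0],"roll":0,"gripper":87},{"translation":[0,0,0],"roll":0,"gripper":87}]'|sed -n '2p;4,5p'
python3 -c "from h import *;wt()"
```

```text
position: [0.5189, -0.1058, 0.2111]
ft_force: [0.2, 0.4, -0.4]
grip_width: 0.0866
position: [0.4364, -0.2267, 0.1957]
ft_force: [0.3, -0.6, 0.1]
grip_width: 0.087
position: [0.4394, -0.2225, 0.1959]
ft_force: [0.8, -0.4, -0.6]
grip_width: 0.0869
t 25.55 p [ 439.4 -222.5  195.9] yaw [-0.003  1.    -0.   ] F [ 0.8 -0.4 -0.6] w 86.9 g 0.0
[127.2 161.5] 3250 [ 428.8 -339.7   56. ] [144 142 147]
[250.4 172.1] 3072 [ 438.8 -223.8   56. ] [137 136 142]
[141.8 295.5] 1907 [ 576.6 -340.6   56. ] [90 89 92]
```

Yellow is right under the tool; grip and lift it, then carry it to near-left (.526,.100).

```bash
python3 -m creep '[{"translation":[0,-1,40],"roll":0,"gripper":87},{"translation":[0,-1,80],"roll":0,"gripper":87},{"translation":[0,-1,115],"roll":0,"gripper":87},{"translation":[0,-1,145],"roll":0,"gripper":87},{"translation":[0,-1,153],"roll":0,"gripper":87}]'|sed -n '2p;4,5p'
python3 -m creep '[{"translation":[0,0,0],"roll":0,"gripper":52},{"translation":[0,0,0],"roll":0,"gripper":52},{"translation":[0,0,0],"roll":0,"gripper":52},{"translation":[0,0,0],"roll":0,"gripper":52},{"translation":[0,0,0],"roll":0,"gripper":52}]' 35|sed -n '2p;4,6p'
python3 -m creep '[{"translation":[0,0,0],"roll":0,"gripper":52},{"translation":[0,0,0],"roll":0,"gripper":52},{"translation":[0,0,0],"roll":0,"gripper":52},{"translation":[0,0,0],"roll":0,"gripper":52}]'|sed -n '2p;4,6p'
python3 -m creep '[{"translation":[0,0,-10],"roll":0,"gripper":52},{"translation":[0,0,-40],"roll":0,"gripper":52},{"translation":[0,0,-80],"roll":0,"gripper":52},{"translation":[0,0,-120],"roll":0,"gripper":52},{"translation":[0,0,-160],"roll":0,"gripper":52}]'|sed -n '2p;4,6p'
```

```text
position: [0.437, -0.2221, 0.0389]
ft_force: [0.4, 0.1, -0.1]
grip_width: 0.087
position: [0.4397, -0.2252, 0.0443]
ft_force: [0.4, 1.3, 2.7]
grip_width: 0.0611
grip_force: 9.0
position: [0.4397, -0.2252, 0.0443]
ft_force: [0.8, 1.2, 7.9]
grip_width: 0.061
grip_force: 35.0
position: [0.4377, -0.2238, 0.2047]
ft_force: [0.1, -0.8, -3.2]
grip_width: 0.0605
grip_force: 35.0
```

```bash
python3 -m creep '[{"translation":[-43,162,-35],"roll":0,"gripper":52},{"translation":[-43,162,-35],"roll":0,"gripper":52},{"translation":[-43,162,-35],"roll":0,"gripper":52},{"translation":[-43,162,-35],"roll":0,"gripper":52},{"translation":[-43,162,-35],"roll":0,"gripper":52}]'|sed -n '2p;4,6p'
python3 -m creep '[{"translation":[-44,162,0],"roll":-0.9,"gripper":52},{"translation":[-44,162,0],"roll":-0.9,"gripper":52},{"translation":[-44,162,0],"roll":-0.9,"gripper":52},{"translation":[-44,162,0],"roll":-0.9,"gripper":52},{"translation":[-44,162,0],"roll":-0.9,"gripper":52}]'|sed -n '2p;4,6p'
python3 -m creep '[{"translation":[0,0,0],"roll":0,"gripper":52},{"translation":[0,0,0],"roll":0,"gripper":52},{"translation":[0,0,30],"roll":0,"gripper":52},{"translation":[0,0,60],"roll":0,"gripper":52},{"translation":[0,0,60],"roll":0,"gripper":52}]'|sed -n '2p;4,6p'
python3 -m creep '[{"translation":[0,0,30],"roll":0,"gripper":52},{"translation":[0,0,60],"roll":0,"gripper":52},{"translation":[0,0,90],"roll":0,"gripper":52},{"translation":[0,0,105],"roll":0,"gripper":52},{"translation":[0,0,105],"roll":0,"gripper":52}]'|sed -n '2p;4,6p'
python3 -m creep '[{"translation":[0,0,0],"roll":0,"gripper":52},{"translation":[0,0,0],"roll":0,"gripper":52}]'|sed -n '2p;4,6p'
```

```text
position: [0.4819, -0.0565, 0.2397]
ft_force: [0.4, -1.0, -2.3]
grip_width: 0.0608
grip_force: 35.0
position: [0.5263, 0.1059, 0.2382]
ft_force: [0.4, -0.8, -2.4]
grip_width: 0.0603
grip_force: 35.0
position: [0.5208, 0.0976, 0.1732]
ft_force: [-0.9, 0.2, -4.2]
grip_width: 0.0606
grip_force: 35.0
position: [0.5234, 0.0979, 0.0706]
ft_force: [-0.6, 0.1, -1.5]
grip_width: 0.0606
grip_force: 35.0
position: [0.527, 0.0987, 0.0743]
ft_force: [0.2, -0.2, -2.4]
grip_width: 0.0607
grip_force: 35.0
```

```bash
python3 -m creep '[{"translation":[0,2,6],"roll":0,"gripper":52},{"translation":[0,2,12],"roll":0,"gripper":52},{"translation":[0,2,18],"roll":0,"gripper":52},{"translation":[0,2,20],"roll":0,"gripper":52},{"translation":[0,2,20],"roll":0,"gripper":52}]'|sed -n '2p;4p'
python3 -m creep '[{"translation":[0,0,2],"roll":0,"gripper":52},{"translation":[0,0,4],"roll":0,"gripper":52},{"translation":[0,0,4],"roll":0,"gripper":52}]'|sed -n '2p;4p'
python3 -m creep '[{"translation":[0,0,0],"roll":0,"gripper":69},{"translation":[0,0,0],"roll":0,"gripper":69},{"translation":[0,0,0],"roll":0,"gripper":69},{"translation":[0,0,0],"roll":0,"gripper":69},{"translation":[0,0,-10],"roll":0,"gripper":69}]'|sed -n '2p;4,5p'
python3 -m creep '[{"translation":[0,0,-40],"roll":0,"gripper":69},{"translation":[0,0,-80],"roll":0.9,"gripper":69},{"translation":[0,0,-120],"roll":0.9,"gripper":87},{"translation":[0,0,-150],"roll":0.9,"gripper":87},{"translation":[0,0,-150],"roll":0.9,"gripper":87}]'|sed -n '2p;4,5p'
python3 -c "from h import *;st()"
```

```text
position: [0.525, 0.1016, 0.0521]
ft_force: [-0.9, -0.1, -2.9]
position: [0.5255, 0.1016, 0.0485]
ft_force: [-0.2, 0.5, -2.1]
position: [0.5244, 0.1015, 0.0578]
ft_force: [-0.5, -0.9, 0.4]
grip_width: 0.0689
position: [0.5299, 0.1017, 0.2162]
ft_force: [0.5, 0.1, 1.1]
grip_width: 0.0817
t 30.52 p [529.9 101.7 216.2] yaw [-0.001  1.    -0.   ] F [0.5 0.1 1.1] w 81.7 g 0.0
```

```bash
python3 -m creep '[{"translation":[32,-147,0],"roll":0,"gripper":87},{"translation":[32,-147,0],"roll":0,"gripper":87},{"translation":[32,-147,0],"roll":0,"gripper":87},{"translation":[32,-147,0],"roll":0,"gripper":87}]'|sed -n '2p;4,5p'
python3 -m creep '[{"translation":[32,-147,0],"roll":0,"gripper":87},{"translation":[32,-147,0],"roll":0,"gripper":87},{"translation":[32,-147,0],"roll":0,"gripper":87},{"translation":[32,-147,0],"roll":0,"gripper":87}]'|sed -n '2p;4,5p'
python3 -m creep '[{"translation":[33,-147,15],"roll":0,"gripper":87},{"translation":[33,-147,15],"roll":0,"gripper":87},{"translation":[33,-147,15],"roll":0,"gripper":87},{"translation":[33,-147,15],"roll":0,"gripper":87},{"translation":[33,-147,15],"roll":0,"gripper":87}]'|sed -n '2p;4,5p'
python3 -m creep '[{"translation":[0,0,0],"roll":0,"gripper":87},{"translation":[0,0,0],"roll":0,"gripper":87},{"translation":[0,0,0],"roll":0,"gripper":87},{"translation":[0,0,0],"roll":0,"gripper":87}]'|sed -n '2p;4,5p'
python3 -c "from h import *;wt()"
```

```text
position: [0.4924, -0.0481, 0.2089]
ft_force: [0.0, -0.2, -1.0]
grip_width: 0.0867
position: [0.4607, -0.196, 0.2089]
ft_force: [0.3, 0.3, -0.3]
grip_width: 0.087
position: [0.4277, -0.3454, 0.1933]
ft_force: [0.2, 0.5, 0.3]
grip_width: 0.087
position: [0.429, -0.3379, 0.1938]
ft_force: [0.1, 0.2, 0.1]
grip_width: 0.0868
t 31.93 p [ 429.  -337.9  193.8] yaw [-0.002  1.     0.001] F [0.1 0.2 0.1] w 86.8 g 0.0
[248.7 173.1] 3113 [ 428.6 -340.8   56. ] [132 130 136]
[138.  296.3] 1817 [ 565.4 -459.3   56. ] [88 87 90]
```

```bash
python3 -m creep '[{"translation":[0,-3,40],"roll":0,"gripper":87},{"translation":[0,-3,80],"roll":0,"gripper":87},{"translation":[0,-3,115],"roll":0,"gripper":87},{"translation":[0,-3,145],"roll":0,"gripper":87},{"translation":[0,-3,151],"roll":0,"gripper":87}]'|sed -n '2p;4,5p'
python3 -m creep '[{"translation":[0,0,0],"roll":0,"gripper":52},{"translation":[0,0,0],"roll":0,"gripper":52},{"translation":[0,0,0],"roll":0,"gripper":52},{"translation":[0,0,0],"roll":0,"gripper":52},{"translation":[0,0,0],"roll":0,"gripper":52}]' 35|sed -n '2p;4,6p'
python3 -m creep '[{"translation":[0,0,0],"roll":0,"gripper":52},{"translation":[0,0,0],"roll":0,"gripper":52},{"translation":[0,0,0],"roll":0,"gripper":52},{"translation":[0,0,0],"roll":0,"gripper":52}]'|sed -n '2p;4,6p'
python3 -m creep '[{"translation":[0,0,-10],"roll":0,"gripper":52},{"translation":[0,0,-40],"roll":0,"gripper":52},{"translation":[0,0,-80],"roll":0,"gripper":52},{"translation":[0,0,-120],"roll":0,"gripper":52},{"translation":[0,0,-160],"roll":0,"gripper":52}]'|sed -n '2p;4,6p'
```

```text
position: [0.4268, -0.339, 0.0385]
ft_force: [0.3, 0.8, 0.8]
grip_width: 0.087
position: [0.4295, -0.343, 0.0445]
ft_force: [0.7, 0.8, 3.9]
grip_width: 0.0617
grip_force: 8.6
position: [0.4295, -0.343, 0.0444]
ft_force: [-0.2, 2.0, 6.4]
grip_width: 0.0608
grip_force: 35.0
position: [0.4279, -0.3418, 0.2044]
ft_force: [1.3, -0.9, -3.2]
grip_width: 0.0606
grip_force: 35.0
```

```bash
python3 -m creep '[{"translation":[-49,179,-35],"roll":0,"gripper":52},{"translation":[-49,179,-35],"roll":0,"gripper":52},{"translation":[-49,179,-35],"roll":0,"gripper":52},{"translation":[-49,179,-35],"roll":0,"gripper":52},{"translation":[-49,179,-35],"roll":0,"gripper":52}]'|sed -n '2p;4,6p'
python3 -m creep '[{"translation":[-49,179,0],"roll":-0.9,"gripper":52},{"translation":[-49,179,0],"roll":-0.9,"gripper":52},{"translation":[-49,179,0],"roll":-0.9,"gripper":52},{"translation":[-49,179,0],"roll":-0.9,"gripper":52},{"translation":[-49,179,0],"roll":-0.9,"gripper":52}]'|sed -n '2p;4,6p'
python3 -m creep '[{"translation":[0,0,0],"roll":0,"gripper":52},{"translation":[0,0,0],"roll":0,"gripper":52},{"translation":[0,0,30],"roll":0,"gripper":52},{"translation":[0,0,60],"roll":0,"gripper":52},{"translation":[0,0,60],"roll":0,"gripper":52}]'|sed -n '2p;4,6p'
python3 -c "from h import *;wt()"
python3 -m creep '[{"translation":[0,0,30],"roll":0,"gripper":52},{"translation":[0,0,60],"roll":0,"gripper":52},{"translation":[0,0,90],"roll":0,"gripper":52},{"translation":[0,0,100],"roll":0,"gripper":52},{"translation":[0,0,100],"roll":0,"gripper":52}]'|sed -n '2p;4,6p'
python3 -m creep '[{"translation":[0,0,0],"roll":0,"gripper":52},{"translation":[0,0,0],"roll":0,"gripper":52}]'|sed -n '2p;4,6p'
```

```text
position: [0.477, -0.1591, 0.2388]
ft_force: [-0.5, -0.4, -3.2]
grip_width: 0.0605
grip_force: 35.0
position: [0.5262, 0.0202, 0.2381]
ft_force: [-0.2, -0.2, -2.9]
grip_width: 0.0607
grip_force: 35.0
position: [0.5218, 0.0148, 0.1733]
ft_force: [-2.0, 0.1, -3.5]
grip_width: 0.0606
grip_force: 35.0
t 34.82 p [521.8  14.8 173.3] yaw [-0.015  1.     0.002] F [-2.   0.1 -3.5] w 60.6 g 35.0
[351.1 200.1] 4716 [538.5 105.1  56. ] [137 134 139]
[253.6 238.6] 8419 [577.9  17.5  56. ] [136 132 137]
[247.6 293.7] 6085 [637.9  12.5  56. ] [81 80 85]
position: [0.5256, 0.0149, 0.0767]
ft_force: [-0.8, -0.2, -2.8]
grip_width: 0.0606
grip_force: 35.0
position: [0.5284, 0.0149, 0.0797]
ft_force: [0.1, 0.4, -3.1]
grip_width: 0.0607
grip_force: 35.0
```

```bash
python3 -m creep '[{"translation":[0,0,6],"roll":0,"gripper":52},{"translation":[0,0,12],"roll":0,"gripper":52},{"translation":[0,0,18],"roll":0,"gripper":52},{"translation":[0,0,25],"roll":0,"gripper":52},{"translation":[0,0,25],"roll":0,"gripper":52}]'|sed -n '2p;4p'
python3 -m creep '[{"translation":[0,0,2],"roll":0,"gripper":52},{"translation":[0,0,4],"roll":0,"gripper":52},{"translation":[0,0,4],"roll":0,"gripper":52}]'|sed -n '2p;4p'
python3 -m creep '[{"translation":[0,0,0],"roll":0,"gripper":69},{"translation":[0,0,0],"roll":0,"gripper":69},{"translation":[0,0,0],"roll":0,"gripper":69},{"translation":[0,0,0],"roll":0,"gripper":69},{"translation":[0,0,-10],"roll":0,"gripper":69}]'|sed -n '2p;4,5p'
python3 -m creep '[{"translation":[0,0,-40],"roll":0,"gripper":69},{"translation":[0,0,-80],"roll":0.9,"gripper":69},{"translation":[0,0,-120],"roll":0.9,"gripper":87},{"translation":[0,0,-150],"roll":0.9,"gripper":87},{"translation":[0,0,-150],"roll":0.9,"gripper":87}]'|sed -n '2p;4,5p'
python3 -m creep '[{"translation":[60,50,-80],"roll":0,"gripper":87},{"translation":[60,50,-80],"roll":0,"gripper":87},{"translation":[60,50,-80],"roll":0,"gripper":87},{"translation":[60,50,-80],"roll":0,"gripper":87},{"translation":[60,50,-80],"roll":0,"gripper":87}]'|sed -n '2p;4,5p'
python3 -m creep '[{"translation":[0,0,0],"roll":0,"gripper":87},{"translation":[0,0,0],"roll":0,"gripper":87},{"translation":[0,0,0],"roll":0,"gripper":87}]' >/dev/null
python3 -c "from h import *;im,c=wt(.06);cv2.imwrite('pics/w9.png',im);viewer.camera('top');print(viewer.recognise('top','roll')[:2],viewer.recognise('wrist','roll')[:2])
n=viewer.recognise('top','roll')[0]['bbox'];print(ray(cam('top'),n[0]+n[2]/2,n[1]+n[3]/2,.03))"
```

```text
position: [0.5255, 0.0157, 0.0513]
ft_force: [0.3, 0.0, -3.2]
position: [0.5266, 0.0156, 0.0486]
ft_force: [0.1, 0.3, -2.9]
position: [0.5255, 0.0156, 0.0579]
ft_force: [0.1, 0.2, -0.4]
grip_width: 0.0686
position: [0.5309, 0.0149, 0.2161]
ft_force: [-0.1, 0.3, 0.3]
grip_width: 0.0813
position: [0.4663, 0.066, 0.2899]
ft_force: [0.2, -0.3, -0.2]
grip_width: 0.0869
t 37.62 p [466.5  64.9 287.4] yaw [0. 1. 0.] F [ 0.4  0.6 -0. ] w 86.8 g 0.0
[281.2 227. ] 3739 [562.3 102.4  60. ] [ 96 100 107]
[216.1 227. ] 3714 [562.2  18.6  60. ] [108 111 118]
[135.2 294.3] 2441 [663.4 -96.5  60. ] [105 103 106]
[305.2 298.8] 1290 [670.8 138.4  60. ] [69 68 72]
[{'bbox': [371.0, 197.1, 27.3, 19.8], 'p': 0.85}, {'bbox': [109.4, 225.8, 33.1, 29.5], 'p': 0.26}] []
[ 0.54908997 -0.36412723  0.03      ]
```

View pics/w9.png

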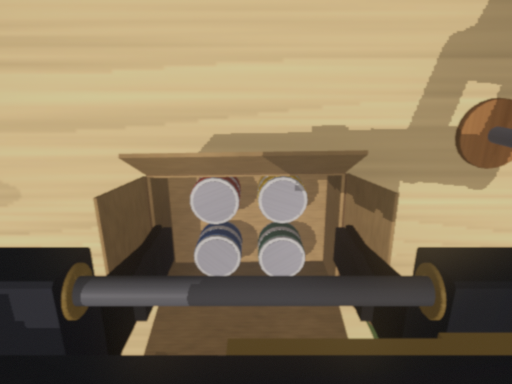

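All four tins stand upright in the carton, with lids at about (216,200), (283,200), (218,254) and (282,254). Next is the left end flap, starting from outside it.

```bash
python3 -m creep '[{"translation":[-48,95,18],"roll":0,"gripper":0},{"translation":[-48,95,18],"roll":0,"gripper":0},{"translation":[-48,95,18],"roll":0,"gripper":0},{"translation":[-48,95,18],"roll":0,"gripper":0}]' 10|sed -n '2p;5p'
python3 -m creep '[{"translation":[-48,95,18],"roll":0,"gripper":0},{"translation":[-48,95,18],"roll":0,"gripper":0},{"translation":[-48,95,18],"roll":0,"gripper":0},{"translation":[-48,95,18],"roll":0,"gripper":0},{"translation":[-48,95,18],"roll":0,"gripper":0}]'|sed -n '2p;5p'
python3 -m creep '[{"translation":[0,0,30],"roll":0,"gripper":0},{"translation":[0,0,60],"roll":0,"gripper":0},{"translation":[0,0,90],"roll":0,"gripper":0},{"translation":[0,0,120],"roll":0,"gripper":0},{"translation":[0,0,121],"roll":0,"gripper":0}]'|sed -n '2p;4,5p'
python3 -m creep '[{"translation":[0,-20,0],"roll":0,"gripper":0},{"translation":[0,-40,0],"roll":0,"gripper":0},{"translation":[0,-60,0],"roll":0,"gripper":0},{"translation":[0,-80,0],"roll":0,"gripper":0},{"translation":[0,-95,0],"roll":0,"gripper":0}]'|sed -n '2p;4,5p'
python3 -m creep '[{"translation":[0,-10,10],"roll":0,"gripper":0},{"translation":[0,-20,25],"roll":0,"gripper":0},{"translation":[0,-20,25],"roll":0,"gripper":0}]'|sed -n '2p;4,5p'
python3 -c "from h import *;st();im=viewer.camera('scene')[100:250,190:340];cv2.imwrite('pics/s2.png',cv2.resize(im,None,fx=4,fy=4,interpolation=3))"
```

```text
position: [0.5163, 0.164, 0.2695]
grip_width: 0.0683
position: [0.5621, 0.2558, 0.2517]
grip_width: 0.0348
position: [0.5576, 0.2525, 0.1265]
ft_force: [-0.0, 0.1, -0.6]
grip_width: 0.0037
position: [0.5629, 0.1583, 0.1338]
ft_force: [-0.3, 0.9, 0.5]
grip_width: 0.0007
position: [0.5616, 0.1377, 0.1068]
ft_force: [-0.2, -0.4, -1.0]
grip_width: 0.001
t 39.7 p [561.6 137.7 106.8] yaw [ 0.002  1.    -0.001] F [-0.2 -0.4 -1. ] w 1.0 g 0.0
```

View pics/s2.png

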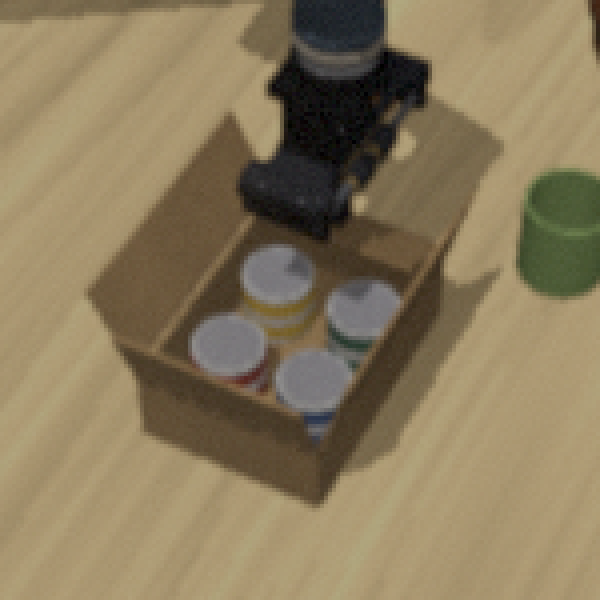

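The left flap is leaning in over the opening under the gripper (around (370,235)), and the tins still stand upright. I'll press down until it meets resistance.

```bash
python3 -m creep '[{"translation":[0,-4,6],"roll":0,"gripper":0},{"translation":[0,-8,12],"roll":0,"gripper":0},{"translation":[0,-8,12],"roll":0,"gripper":0}]'|sed -n '2p;4p'
python3 -m creep '[{"translation":[0,0,3],"roll":0,"gripper":0},{"translation":[0,0,6],"roll":0,"gripper":0},{"translation":[0,0,6],"roll":0,"gripper":0}]'|sed -n '2p;4p'
python3 -m creep '[{"translation":[0,0,2],"roll":0,"gripper":0},{"translation":[0,0,4],"roll":0,"gripper":0},{"translation":[0,0,4],"roll":0,"gripper":0}]'|sed -n '2p;4p'
```

```text
position: [0.5622, 0.1322, 0.0944]
ft_force: [-0.7, -0.3, -0.7]
position: [0.5622, 0.1329, 0.0882]
ft_force: [-0.2, -0.3, 0.4]
position: [0.5623, 0.1327, 0.0843]
ft_force: [-0.2, -0.9, 1.0]
```

```bash
python3 -m creep '[{"translation":[0,0,2],"roll":0,"gripper":0},{"translation":[0,0,2],"roll":0,"gripper":0}]'|sed -n '2p;4p'
python3 -m creep '[{"translation":[0,0,2],"roll":0,"gripper":0},{"translation":[0,0,2],"roll":0,"gripper":0}]'|sed -n '2p;4p'
python3 -m creep '[{"translation":[0,0,2],"roll":0,"gripper":0},{"translation":[0,0,2],"roll":0,"gripper":0}]'|sed -n '2p;4p'
python3 -c "
from h import *
st();im=viewer.camera('wrist');cv2.imwrite('pics/w10.png',im)"
```

```text
position: [0.5624, 0.1326, 0.0823]
ft_force: [0.3, -0.3, -0.2]
position: [0.5624, 0.1326, 0.0804]
ft_force: [0.2, -0.2, 1.0]
position: [0.5626, 0.1325, 0.0795]
ft_force: [-0.9, 0.0, 5.3]
t 41.0 p [562.6 132.5  79.5] yaw [-0.001  1.    -0.   ] F [-0.9  0.   5.3] w 0.6 g 3.0
```

Contact came at a reading of 79.5 mm, with the flap top at 84. So the tips act about 4 mm above the reading, which matches the lid contact. Left flap is flat; now the right one.

```bash
python3 -m creep '[{"translation":[0,0,-40],"roll":0,"gripper":0},{"translation":[0,0,-80],"roll":0,"gripper":0},{"translation":[0,0,-120],"roll":0,"gripper":0},{"translation":[0,0,-160],"roll":0,"gripper":0},{"translation":[0,0,-170],"roll":0,"gripper":0}]'|sed -n '2p;4p'
python3 -m creep '[{"translation":[-2,-136,0],"roll":0,"gripper":0},{"translation":[-2,-136,0],"roll":0,"gripper":0},{"translation":[-2,-136,0],"roll":0,"gripper":0},{"translation":[-2,-136,0],"roll":0,"gripper":0}]'|sed -n '2p;4p'
python3 -m creep '[{"translation":[-2,-136,0],"roll":0,"gripper":0},{"translation":[-2,-136,0],"roll":0,"gripper":0},{"translation":[-2,-136,0],"roll":0,"gripper":0},{"translation":[-2,-136,0],"roll":0,"gripper":0},{"translation":[-2,-136,0],"roll":0,"gripper":0}]'|sed -n '2p;4p'
python3 -m creep '[{"translation":[0,0,30],"roll":0,"gripper":0},{"translation":[0,0,60],"roll":0,"gripper":0},{"translation":[0,0,90],"roll":0,"gripper":0},{"translation":[0,0,118],"roll":0,"gripper":0},{"translation":[0,0,118],"roll":0,"gripper":0}]'|sed -n '2p;4p'
python3 -m creep '[{"translation":[0,20,0],"roll":0,"gripper":0},{"translation":[0,40,0],"roll":0,"gripper":0},{"translation":[0,60,0],"roll":0,"gripper":0},{"translation":[0,80,0],"roll":0,"gripper":0},{"translation":[0,98,0],"roll":0,"gripper":0}]'|sed -n '2p;4p'
python3 -m creep '[{"translation":[0,10,10],"roll":0,"gripper":0},{"translation":[0,20,25],"roll":0,"gripper":0},{"translation":[0,26,37],"roll":0,"gripper":0},{"translation":[0,26,43],"roll":0,"gripper":0},{"translation":[0,26,47],"roll":0,"gripper":0}]'|sed -n '2p;4p'
python3 -c "from h import *;st()"
```

```text
position: [0.5662, 0.1328, 0.2555]
ft_force: [1.0, -0.4, 1.0]
position: [0.5648, -0.0085, 0.2485]
ft_force: [0.2, 0.6, 0.2]
position: [0.5667, -0.1426, 0.2481]
ft_force: [-0.2, 0.4, 0.6]
position: [0.5622, -0.1353, 0.1252]
ft_force: [-0.8, 0.6, -0.0]
position: [0.567, -0.0391, 0.1322]
ft_force: [0.9, -0.4, -0.7]
position: [0.5662, -0.0145, 0.0831]
ft_force: [0.2, -0.6, 1.0]
t 43.47 p [566.2 -14.5  83.1] yaw [-0.002  1.     0.   ] F [ 0.2 -0.6  1. ] w 0.4 g 0.3
```

```bash
python3 -m creep '[{"translation":[0,0,1],"roll":0,"gripper":0},{"translation":[0,0,2],"roll":0,"gripper":0},{"translation":[0,0,2],"roll":0,"gripper":0}]'|sed -n '2p;4p'
python3 -m creep '[{"translation":[0,0,1],"roll":0,"gripper":0},{"translation":[0,0,2],"roll":0,"gripper":0},{"translation":[0,0,2],"roll":0,"gripper":0}]'|sed -n '2p;4p'
python3 -m creep '[{"translation":[0,0,1],"roll":0,"gripper":0},{"translation":[0,0,2],"roll":0,"gripper":0},{"translation":[0,0,2],"roll":0,"gripper":0}]'|sed -n '2p;4p'
```

```text
position: [0.5669, -0.016, 0.0819]
ft_force: [-0.0, 0.4, -0.6]
position: [0.5669, -0.0158, 0.0799]
ft_force: [0.2, -0.2, -0.6]
position: [0.567, -0.0158, 0.0794]
ft_force: [-3.0, 0.3, 10.2]
```

```bash
python3 -m creep '[{"translation":[0,0,-40],"roll":0,"gripper":0},{"translation":[0,0,-80],"roll":0,"gripper":0},{"translation":[0,0,-120],"roll":0,"gripper":0},{"translation":[0,0,-160],"roll":0,"gripper":0},{"translation":[0,0,-170],"roll":0,"gripper":0}]'|sed -n '2p;4p'
python3 -m creep '[{"translation":[-155,66,0],"roll":0,"gripper":0},{"translation":[-155,66,0],"roll":0,"gripper":0},{"translation":[-155,66,0],"roll":0,"gripper":0},{"translation":[-155,66,0],"roll":0,"gripper":0},{"translation":[-155,66,0],"roll":0,"gripper":0}]'|sed -n '2p;4p'
python3 -m creep '[{"translation":[0,0,0],"roll":0,"gripper":0},{"translation":[0,0,0],"roll":0,"gripper":0}]'|sed -n '2p;4p'
python3 -m creep '[{"translation":[0,0,30],"roll":0,"gripper":0},{"translation":[0,0,60],"roll":0,"gripper":0},{"translation":[0,0,90],"roll":0,"gripper":0},{"translation":[0,0,112],"roll":0,"gripper":0},{"translation":[0,0,112],"roll":0,"gripper":0}]'|sed -n '2p;4p'
python3 -c "from h import *;st();viewer.camera('top');print(viewer.recognise('top','cup')[:1])"
```

```text
position: [0.5702, -0.0162, 0.2546]
ft_force: [0.5, -0.3, -0.0]
position: [0.7273, 0.0535, 0.2453]
ft_force: [1.6, -0.9, -0.3]
position: [0.7203, 0.0506, 0.2461]
ft_force: [-0.2, 0.7, 0.2]
position: [0.7156, 0.05, 0.1301]
ft_force: [-1.6, 0.3, -1.1]
t 45.63 p [715.6  50.  130.1] yaw [0.001 1.    0.001] F [-1.6  0.3 -1.1] w 0.8 g 0.0
[{'bbox': [142.5, 129.8, 36.8, 34.1], 'p': 0.81}]
```

```bash
python3 -m creep '[{"translation":[17,0,0],"roll":0,"gripper":0},{"translation":[34,0,0],"roll":0,"gripper":0},{"translation":[51,0,0],"roll":0,"gripper":0},{"translation":[68,0,0],"roll":0,"gripper":0},{"translation":[85,0,0],"roll":0,"gripper":0}]'|sed -n '2p;4p'
python3 -m creep '[{"translation":[10,0,12],"roll":0,"gripper":0},{"translation":[20,0,25],"roll":0,"gripper":0},{"translation":[30,0,38],"roll":0,"gripper":0},{"translation":[30,0,45],"roll":0,"gripper":0},{"translation":[30,0,45],"roll":0,"gripper":0}]'|sed -n '2p;4p'
python3 -m creep '[{"translation":[0,0,2],"roll":0,"gripper":0},{"translation":[0,0,3],"roll":0,"gripper":0},{"translation":[0,0,3],"roll":0,"gripper":0}]'|sed -n '2p;4p'
python3 -m creep '[{"translation":[0,0,1],"roll":0,"gripper":0},{"translation":[0,0,2],"roll":0,"gripper":0},{"translation":[0,0,2],"roll":0,"gripper":0}]'|sed -n '2p;4p'
```

```text
position: [0.6379, 0.05, 0.1393]
ft_force: [1.6, 0.6, 0.3]
position: [0.6066, 0.0503, 0.0916]
ft_force: [0.6, 0.3, -0.6]
position: [0.608, 0.0503, 0.0886]
ft_force: [0.1, 0.1, 0.4]
position: [0.6068, 0.0506, 0.0856]
ft_force: [1.2, -0.2, 0.2]
```

```bash
python3 -m creep '[{"translation":[0,0,1],"roll":0,"gripper":0},{"translation":[0,0,1],"roll":0,"gripper":0}]'|sed -n '2p;4p'
python3 -m creep '[{"translation":[0,0,1],"roll":0,"gripper":0},{"translation":[0,0,1],"roll":0,"gripper":0}]'|sed -n '2p;4p'
```

```text
position: [0.6067, 0.0506, 0.0846]
ft_force: [0.2, -0.9, 0.8]
position: [0.6066, 0.0506, 0.0845]
ft_force: [-2.1, 0.0, 5.6]
```

```bash
python3 -m creep '[{"translation":[0,0,1],"roll":0,"gripper":0},{"translation":[0,0,1],"roll":0,"gripper":0}]'|sed -n '2p;4p'
```

```text
position: [0.6067, 0.0506, 0.0844]
ft_force: [-1.5, -0.7, 10.1]
```

```bash
python3 -m creep '[{"translation":[0,0,-40],"roll":0,"gripper":0},{"translation":[0,0,-80],"roll":0,"gripper":0},{"translation":[0,0,-120],"roll":0,"gripper":0},{"translation":[0,0,-160],"roll":0,"gripper":0},{"translation":[0,0,-168],"roll":0,"gripper":0}]'|sed -n '2p;4p'
python3 -m creep '[{"translation":[195,0,0],"roll":0,"gripper":0},{"translation":[195,0,0],"roll":0,"gripper":0},{"translation":[195,0,0],"roll":0,"gripper":0},{"translation":[195,0,0],"roll":0,"gripper":0},{"translation":[195,0,0],"roll":0,"gripper":0}]'|sed -n '2p;4p'
python3 -m creep '[{"translation":[0,0,0],"roll":0,"gripper":0},{"translation":[0,0,0],"roll":0,"gripper":0}]'|sed -n '2p;4p'
python3 -m creep '[{"translation":[0,0,30],"roll":0,"gripper":0},{"translation":[0,0,60],"roll":0,"gripper":0},{"translation":[0,0,90],"roll":0,"gripper":0},{"translation":[0,0,112],"roll":0,"gripper":0},{"translation":[0,0,112],"roll":0,"gripper":0}]'|sed -n '2p;4p'
python3 -m creep '[{"translation":[-17,0,0],"roll":0,"gripper":0},{"translation":[-34,0,0],"roll":0,"gripper":0},{"translation":[-51,0,0],"roll":0,"gripper":0},{"translation":[-68,0,0],"roll":0,"gripper":0},{"translation":[-85,0,0],"roll":0,"gripper":0}]'|sed -n '2p;4p'
```

```text
position: [0.6104, 0.0504, 0.2582]
ft_force: [1.3, -0.3, 0.5]
position: [0.4063, 0.0511, 0.2497]
ft_force: [0.2, -0.3, 0.8]
position: [0.4098, 0.0508, 0.2506]
ft_force: [0.8, -0.5, 0.6]
position: [0.4105, 0.0505, 0.1352]
ft_force: [0.2, 0.3, -0.1]
position: [0.4987, 0.0504, 0.1396]
ft_force: [-0.6, 0.0, 0.2]
```

```bash
python3 -m creep '[{"translation":[-10,0,12],"roll":0,"gripper":0},{"translation":[-20,0,25],"roll":0,"gripper":0},{"translation":[-30,0,38],"roll":0,"gripper":0},{"translation":[-30,0,46],"roll":0,"gripper":0},{"translation":[-30,0,46],"roll":0,"gripper":0}]'|sed -n '2p;4p'
python3 -m creep '[{"translation":[0,0,2],"roll":0,"gripper":0},{"translation":[0,0,3],"roll":0,"gripper":0},{"translation":[0,0,3],"roll":0,"gripper":0}]'|sed -n '2p;4p'
python3 -m creep '[{"translation":[0,0,1],"roll":0,"gripper":0},{"translation":[0,0,3],"roll":0,"gripper":0},{"translation":[0,0,3],"roll":0,"gripper":0}]'|sed -n '2p;4p'
python3 -m creep '[{"translation":[0,0,1],"roll":0,"gripper":0},{"translation":[0,0,1],"roll":0,"gripper":0}]'|sed -n '2p;4p'
```

```text
position: [0.527, 0.0505, 0.0918]
ft_force: [-1.0, 0.6, 0.5]
position: [0.5264, 0.0506, 0.0902]
ft_force: [-0.3, -0.2, -0.2]
position: [0.5265, 0.0505, 0.0868]
ft_force: [-0.5, 0.0, -0.1]
position: [0.5265, 0.0505, 0.0856]
ft_force: [-0.9, -0.1, 1.2]
```

```bash
python3 -m creep '[{"translation":[0,0,1],"roll":0,"gripper":0},{"translation":[0,0,1.5],"roll":0,"gripper":0},{"translation":[0,0,1.5],"roll":0,"gripper":0}]'|sed -n '2p;4p'
python3 -m creep '[{"translation":[0,0,1],"roll":0,"gripper":0},{"translation":[0,0,1],"roll":0,"gripper":0}]'|sed -n '2p;4p'
python3 -m creep '[{"translation":[0,0,-40],"roll":0,"gripper":0},{"translation":[0,0,-80],"roll":0,"gripper":0},{"translation":[0,0,-120],"roll":0,"gripper":0},{"translation":[0,0,-160],"roll":0,"gripper":0},{"translation":[0,0,-168],"roll":0,"gripper":0}]'|sed -n '2p;4p'
python3 -c "from h import *
t=viewer.camera('top');print([d for d in viewer.recognise('top','roll')[:2]])
for d in viewer.recognise('top','roll')[:2]:n=d['bbox'];print(ray(cam('top'),n[0]+n[2]/2,n[1]+n[3]/2,.035))"
```

```text
position: [0.5267, 0.0505, 0.0845]
ft_force: [0.2, 0.7, 3.2]
position: [0.5266, 0.0505, 0.0844]
ft_force: [-2.5, 0.5, 11.3]
position: [0.5302, 0.0503, 0.2576]
ft_force: [0.2, -0.4, -0.6]
[{'bbox': [371.4, 197.7, 25.3, 22.1], 'p': 0.68}]
[ 0.54368236 -0.36082802  0.035     ]
```

```bash
python3 -m creep '[{"translation":[-7,-136,15],"roll":0,"gripper":87},{"translation":[-7,-136,15],"roll":0,"gripper":87},{"translation":[-7,-136,15],"roll":0,"gripper":87},{"translation":[-7,-136,15],"roll":0,"gripper":87}]'|sed -n '2p'
python3 -m creep '[{"translation":[-7,-136,15],"roll":0,"gripper":87},{"translation":[-7,-136,15],"roll":0,"gripper":87},{"translation":[-7,-136,15],"roll":0,"gripper":87},{"translation":[-7,-136,15],"roll":0,"gripper":87}]'|sed -n '2p'
python3 -m creep '[{"translation":[-6,-137,15],"roll":0,"gripper":87},{"translation":[-6,-137,15],"roll":0,"gripper":87},{"translation":[-6,-137,15],"roll":0,"gripper":87},{"translation":[-6,-137,15],"roll":0,"gripper":87},{"translation":[-6,-137,15],"roll":0,"gripper":87}]'|sed -n '2p'
python3 -m creep '[{"translation":[0,0,0],"roll":0,"gripper":87},{"translation":[0,0,0],"roll":0,"gripper":87},{"translation":[0,0,0],"roll":0,"gripper":87},{"translation":[0,0,0],"roll":0,"gripper":87}]'|sed -n '2p'
cat >> h.py <<'E'
from scipy.optimize import least_squares
def fitbox(c,b,r,z0,z1,g):
    a=np.linspace(0,2*np.pi,72)
    def f(p):
        q=np.array([proj(c,[p[0]+r*np.cos(t),p[1]+r*np.sin(t),z]) for z in(z0,z1) for t in a])
        m,M=q.min(0),q.max(0);return np.r_[m-b[:2],M-np.add(b[:2],b[2:])]
    s=least_squares(f,g,diff_step=1e-4);return s.x.round(4),s.fun.round(1)
E
python3 - <<'E'
from h import *
st();c=cam('wrist');im=viewer.camera('wrist');cv2.imwrite('pics/w11.png',im)
for d in viewer.recognise('wrist','roll')[:2]:print(d,fitbox(c,d['bbox'],.032,0,.05,[.547,-.358]))
hsv=cv2.cvtColor(im,cv2.COLOR_BGR2HSV);
p=proj(c,[.547,-.358,.05]).astype(int);print(p,hsv[p[1]-40:p[1]+41:8,p[0]].tolist(),hsv[p[1],p[0]-60:p[0]+61:10].tolist())
E
```

```text
position: [0.5324, -0.0899, 0.2328]
position: [0.5397, -0.2264, 0.2178]
position: [0.5455, -0.3611, 0.2028]
position: [0.5469, -0.3564, 0.2063]
t 52.88 p [ 546.9 -356.4  206.3] yaw [-0.003  1.     0.001] F [-0.6 -0.2  0.1] w 86.2 g 0.0
{'bbox': [218.2, 136.5, 64.2, 63.9], 'p': 0.78} (array([ 0.5518, -0.3578]), array([ 0.2, -2.8, -0.2,  2.8]))
[250 168] [[19, 97, 166], [16, 135, 81], [15, 138, 142], [15, 141, 141], [19, 105, 122], [19, 105, 122], [16, 127, 86], [16, 143, 75], [15, 140, 142], [15, 139, 141], [23, 84, 177]] [[19, 96, 170], [19, 96, 170], [19, 96, 170], [15, 129, 146], [15, 138, 142], [18, 107, 122], [19, 105, 122], [20, 96, 167], [15, 143, 139], [15, 140, 100], [19, 105, 122], [19, 103, 131], [19, 102, 132]]
```

```bash
cat >> h.py <<'E'
def rollfit(c,im,z=.05):
    h=cv2.cvtColor(im,cv2.COLOR_BGR2HSV);m=((abs(h[...,0].astype(int)-15)<3)&(h[...,1]>124)&(h[...,2]>115)).astype(np.uint8)
    cs=[k for k in cv2.findContours(m,cv2.RETR_EXTERNAL,cv2.CHAIN_APPROX_NONE)[0] if cv2.contourArea(k)>1200]
    for k in cs:
        e=cv2.fitEllipse(cv2.convexHull(k));print(np.round(e[0],1),np.round(e[1],1),ray(c,*e[0],z).round(4))
E
python3 -c "
from h import *
c=cam('wrist');rollfit(c,cv2.imread('pics/w11.png'))"
```

```text
[250.  171.7] [59.4 61.2] [ 0.5506 -0.3589  0.05  ]
```

```bash
python3 -m creep '[{"translation":[-4,-3,40],"roll":0,"gripper":87},{"translation":[-4,-3,80],"roll":0,"gripper":87},{"translation":[-4,-3,120],"roll":0,"gripper":87},{"translation":[-4,-3,160],"roll":0,"gripper":87},{"translation":[-4,-3,178],"roll":0,"gripper":87}]'|sed -n '2p;4p'
python3 -m creep '[{"translation":[0,0,0],"roll":0,"gripper":54},{"translation":[0,0,0],"roll":0,"gripper":54},{"translation":[0,0,0],"roll":0,"gripper":54},{"translation":[0,0,0],"roll":0,"gripper":54},{"translation":[0,0,0],"roll":0,"gripper":54}]' 25|sed -n '2p;4,6p'
python3 -m creep '[{"translation":[0,0,0],"roll":0,"gripper":54},{"translation":[0,0,0],"roll":0,"gripper":54},{"translation":[0,0,0],"roll":0,"gripper":54},{"translation":[0,0,0],"roll":0,"gripper":54}]'|sed -n '2p;4,6p'
python3 -m creep '[{"translation":[0,0,-10],"roll":0,"gripper":54},{"translation":[0,0,-40],"roll":0,"gripper":54},{"translation":[0,0,-80],"roll":0,"gripper":54},{"translation":[0,0,-120],"roll":0,"gripper":54},{"translation":[0,0,-160],"roll":0,"gripper":54}]'|sed -n '2p;4,6p'
python3 -m creep '[{"translation":[0,100,-30],"roll":0,"gripper":54},{"translation":[0,100,-30],"roll":0,"gripper":54},{"translation":[0,100,-30],"roll":0,"gripper":54},{"translation":[0,100,-30],"roll":0,"gripper":54}]'|sed -n '2p;4,6p'
python3 -c "
from h import *
c=cam('wrist');o=telemetry.get_obs();im=viewer.camera('wrist');cv2.imwrite('pics/w12.png',im);st();rollfit(c,im,o['position'][2]+.025)"
```

```text
position: [0.5483, -0.3585, 0.0234]
ft_force: [-0.1, -0.5, -0.5]
position: [0.5521, -0.3624, 0.0307]
ft_force: [-0.1, 0.1, 1.4]
grip_width: 0.0636
grip_force: 25.0
position: [0.5521, -0.3624, 0.0307]
ft_force: [-0.9, 0.9, 6.9]
grip_width: 0.0637
grip_force: 25.0
position: [0.55, -0.361, 0.19]
ft_force: [0.9, -0.1, -1.0]
grip_width: 0.0637
grip_force: 25.0
position: [0.5503, -0.2566, 0.2207]
ft_force: [-0.3, -0.3, -1.4]
grip_width: 0.064
grip_force: 25.0
t 54.95 p [ 550.6 -259.2  219.9] yaw [-0.004  1.    -0.001] F [ 0.6 -0.1 -2.2] w 63.6 g 25.0
```

```bash
python3 -m creep '[{"translation":[5,160,-8],"roll":0,"gripper":54},{"translation":[5,160,-8],"roll":0,"gripper":54},{"translation":[5,160,-8],"roll":0,"gripper":54},{"translation":[5,160,-8],"roll":0,"gripper":54}]'|sed -n '2p'
python3 -m creep '[{"translation":[5,160,-8],"roll":0,"gripper":54},{"translation":[5,160,-8],"roll":0,"gripper":54},{"translation":[5,160,-8],"roll":0,"gripper":54},{"translation":[5,160,-8],"roll":0,"gripper":54}]'|sed -n '2p'
python3 -m creep '[{"translation":[5,160,-8],"roll":0,"gripper":54},{"translation":[5,160,-8],"roll":0,"gripper":54},{"translation":[5,160,-8],"roll":0,"gripper":54},{"translation":[5,160,-8],"roll":0,"gripper":54}]'|sed -n '2p'
python3 -m creep '[{"translation":[5,160,-8],"roll":0,"gripper":54},{"translation":[5,160,-8],"roll":0,"gripper":54},{"translation":[5,160,-8],"roll":0,"gripper":54},{"translation":[5,160,-8],"roll":0,"gripper":54},{"translation":[5,160,-8],"roll":0,"gripper":54}]'|sed -n '2p'
python3 -m creep '[{"translation":[0,0,0],"roll":0,"gripper":54},{"translation":[0,0,0],"roll":0,"gripper":54},{"translation":[0,0,0],"roll":0,"gripper":54},{"translation":[0,0,0],"roll":0,"gripper":54}]'|sed -n '2p;4,6p'
python3 - <<'E'
from h import *
st();c=cam('wrist');im=viewer.camera('wrist');cv2.imwrite('pics/w13.png',im)
print(proj(c,[.449,.382,.014]),proj(c,[.449,.382,.085]))
for d in viewer.recognise('wrist','stand')[:2]:print(d)
h=cv2.cvtColor(im,cv2.COLOR_BGR2HSV);p=proj(c,[.449,.382,.014]).astype(int)
print(h[p[1]-60:p[1]+61:12,p[0]].tolist(),h[p[1],p[0]-72:p[0]+73:12].tolist())
E
```

```text
position: [0.545, -0.1004, 0.2259]
position: [0.5404, 0.0599, 0.2341]
position: [0.5358, 0.2201, 0.2421]
position: [0.5307, 0.3847, 0.2501]
position: [0.5309, 0.3767, 0.2499]
ft_force: [-0.8, -1.3, -1.6]
grip_width: 0.0638
grip_force: 25.0
t 56.7 p [530.9 376.7 249.9] yaw [ 0.002  1.    -0.001] F [-0.8 -1.3 -1.6] w 63.8 g 25.0
[256.70552689  82.18406017] [257.45802653  82.57535612]
{'bbox': [224.3, 37.9, 77.8, 87.0], 'p': 0.87}
[[20, 86, 207], [20, 87, 203], [15, 140, 166], [15, 141, 165], [15, 141, 164], [0, 14, 141], [12, 90, 151], [14, 140, 162], [15, 142, 162], [19, 88, 204], [21, 81, 208]] [[20, 87, 206], [20, 85, 206], [19, 87, 207], [18, 98, 190], [15, 140, 168], [15, 142, 167], [0, 14, 141], [5, 23, 121], [15, 141, 127], [15, 140, 129], [21, 83, 203], [21, 81, 208], [21, 81, 208]]
```

```bash
python3 - <<'E'
from h import *
c=cam('wrist');im=cv2.imread('pics/w13.png')
h=cv2.cvtColor(im,cv2.COLOR_BGR2HSV);m=((abs(h[...,0].astype(int)-15)<3)&(h[...,1]>120)&(h[...,2]>90)).astype(np.uint8);m[200:]=0
for k in cv2.findContours(m,cv2.RETR_EXTERNAL,cv2.CHAIN_APPROX_NONE)[0]:
    if cv2.contourArea(k)>1500:
        e=cv2.fitEllipse(cv2.convexHull(k));print(np.round(e[0],1),np.round(e[1],1),cv2.boundingRect(k),[ray(c,*e[0],z).round(4) for z in(.007,.014)])
g=((h[...,1]<40)).astype(np.uint8);g[:45]=0;g[125:]=0;g[:,:220]=0;g[:,300:]=0
n,l,s,ce=cv2.connectedComponentsWithStats(g);i=1+s[1:,4].argmax();print(s[i],ce[i],ray(c,*ce[i],.06),ray(c,*ce[i],.085))
print(h[70:100:3,256].tolist(),h[83,240:275:3].tolist())
im2=cv2.resize(im[30:150,190:340],None,fx=4,fy=4,interpolation=3);cv2.imwrite('pics/w13c.png',im2)
E
```

```text
[253.5 214.2] [86.  95.8] (209, 171, 90, 29) [array([0.616 , 0.3787, 0.007 ]), array([0.6131, 0.3787, 0.014 ])]
[260.5  81.8] [79.5 82.8] (221, 41, 80, 83) [array([0.4488, 0.3871, 0.007 ]), array([0.4487, 0.3869, 0.014 ])]
[252  73  20  22 353] [261.5184136   83.58356941] [0.45023879 0.38695373 0.06      ] [0.45000586 0.386344   0.085     ]
[[15, 141, 164], [13, 104, 159], [0, 16, 140], [0, 17, 138], [0, 14, 141], [0, 16, 145], [3, 19, 137], [0, 17, 135], [12, 90, 151], [15, 142, 162]] [[15, 141, 166], [15, 141, 168], [15, 140, 167], [14, 134, 168], [5, 23, 142], [3, 17, 139], [176, 11, 163], [176, 12, 166], [173, 12, 166], [0, 16, 141], [7, 28, 118], [12, 76, 127]]
```

View pics/w13c.png

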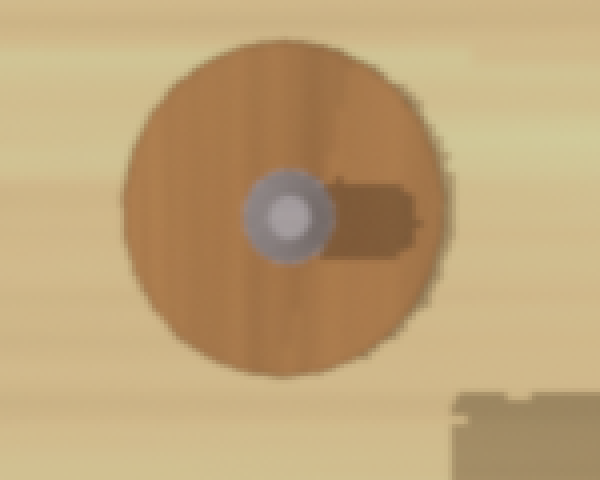

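The spindle is at crop (289,217) and the foot centre at (284,208), putting the stand at about (0.450, 0.3868). Moving over it.

```bash
python3 -m creep '[{"translation":[40,8,0],"roll":0,"gripper":54},{"translation":[79,8,0],"roll":0,"gripper":54},{"translation":[79,8,0],"roll":0,"gripper":54},{"translation":[79,8,0],"roll":0,"gripper":54},{"translation":[79,8,0],"roll":0,"gripper":54}]'|sed -n '2p;4,6p'
python3 -m creep '[{"translation":[0,0,30],"roll":0,"gripper":54},{"translation":[0,0,60],"roll":0,"gripper":54},{"translation":[0,0,90],"roll":0,"gripper":54},{"translation":[0,0,115],"roll":0,"gripper":54},{"translation":[0,0,115],"roll":0,"gripper":54}]'|sed -n '2p;4,6p'
python3 -m creep '[{"translation":[0,0,0],"roll":0,"gripper":54},{"translation":[0,0,0],"roll":0,"gripper":54},{"translation":[0,0,0],"roll":0,"gripper":54}]'|sed -n '2p;4,6p'
python3 - <<'E'
from h import *
st();c=cam('wrist');im=viewer.camera('wrist');cv2.imwrite('pics/w14.png',im)
h=cv2.cvtColor(im,cv2.COLOR_BGR2HSV)
for v in range(200,272,8):
    g=np.where((h[v,190:320,1]<60))[0]+190;print(v,h[v,200:310:10].tolist() if v in(224,240,256) else '',g.min() if len(g) else 0,g.max() if len(g) else 0)
E
```

```text
position: [0.4522, 0.3864, 0.2509]
ft_force: [0.2, -0.0, -1.8]
grip_width: 0.0639
grip_force: 25.0
position: [0.4501, 0.3843, 0.1302]
ft_force: [-1.1, -0.1, -1.7]
grip_width: 0.0635
grip_force: 25.0
position: [0.4535, 0.3873, 0.1373]
ft_force: [0.7, 0.4, -1.8]
grip_width: 0.0637
grip_force: 25.0
t 57.88 p [453.5 387.3 137.3] yaw [-0.     1.     0.002] F [ 0.7  0.4 -1.8] w 63.7 g 25.0
200  0 0
208  0 0
216  0 0
224 [[15, 143, 105], [15, 142, 115], [15, 146, 115], [15, 146, 115], [14, 144, 115], [15, 146, 115], [15, 148, 114], [15, 145, 116], [15, 141, 116], [15, 144, 117], [15, 141, 119]] 0 0
232  0 0
240 [[15, 142, 115], [15, 145, 114], [15, 145, 114], [15, 146, 75], [15, 151, 76], [21, 94, 165], [19, 105, 134], [14, 148, 76], [15, 152, 82], [15, 142, 117], [15, 143, 118]] 0 0
248  0 0
256 [[15, 144, 113], [14, 146, 112], [15, 144, 106], [14, 148, 74], [14, 150, 75], [15, 151, 76], [14, 148, 76], [15, 146, 75], [15, 151, 71], [15, 142, 115], [15, 139, 117]] 0 0
264  0 0
```

```bash
python3 -m creep '[{"translation":[2,-3,0],"roll":0,"gripper":54},{"translation":[2,-3,10],"roll":0,"gripper":54},{"translation":[2,-3,18],"roll":0,"gripper":54},{"translation":[2,-3,18],"roll":0,"gripper":54},{"translation":[2,-3,18],"roll":0,"gripper":54}]'|sed -n '2p;4,5p'
python3 -m creep '[{"translation":[0,0,4],"roll":0,"gripper":54},{"translation":[0,0,8],"roll":0,"gripper":54},{"translation":[0,0,10],"roll":0,"gripper":54},{"translation":[0,0,10],"roll":0,"gripper":54}]'|sed -n '2p;4,5p'
python3 -m creep '[{"translation":[0,0,4],"roll":0,"gripper":54},{"translation":[0,0,8],"roll":0,"gripper":54},{"translation":[0,0,10],"roll":0,"gripper":54},{"translation":[0,0,10],"roll":0,"gripper":54}]'|sed -n '2p;4,5p'
```

```text
position: [0.4486, 0.3831, 0.1162]
ft_force: [-0.2, 0.4, -1.4]
grip_width: 0.0637
position: [0.449, 0.3833, 0.1065]
ft_force: [0.3, -0.4, -1.6]
grip_width: 0.0636
position: [0.449, 0.3832, 0.0965]
ft_force: [0.5, -0.1, -0.7]
grip_width: 0.0636
```

```bash
python3 -m creep '[{"translation":[-1,0,8],"roll":0,"gripper":54},{"translation":[-1,0,16],"roll":0,"gripper":54},{"translation":[-1,0,24],"roll":0,"gripper":54},{"translation":[-1,0,24],"roll":0,"gripper":54}]'|sed -n '2p;4,5p'
python3 -m creep '[{"translation":[0,0,8],"roll":0,"gripper":54},{"translation":[0,0,16],"roll":0,"gripper":54},{"translation":[0,0,22],"roll":0,"gripper":54},{"translation":[0,0,22],"roll":0,"gripper":54}]'|sed -n '2p;4,5p'
python3 -m creep '[{"translation":[0,0,3],"roll":0,"gripper":54},{"translation":[0,0,3],"roll":0,"gripper":54}]'|sed -n '2p;4,5p'
```

```text
position: [0.4491, 0.3827, 0.071]
ft_force: [-0.6, -0.5, -1.7]
grip_width: 0.0636
position: [0.4494, 0.3829, 0.0495]
ft_force: [-0.4, -1.1, -1.4]
grip_width: 0.0638
position: [0.4502, 0.3834, 0.0477]
ft_force: [-0.1, 0.2, -0.7]
grip_width: 0.0635
```

```bash
python3 -m creep '[{"translation":[0,0,2],"roll":0,"gripper":54},{"translation":[0,0,2],"roll":0,"gripper":54}]'|sed -n '2p;4,5p'
python3 -m creep '[{"translation":[0,0,1],"roll":0,"gripper":54},{"translation":[0,0,1],"roll":0,"gripper":54}]'|sed -n '2p;4,5p'
python3 -m creep '[{"translation":[0,0,0],"roll":0,"gripper":87},{"translation":[0,0,0],"roll":0,"gripper":87},{"translation":[0,0,0],"roll":0,"gripper":87},{"translation":[0,0,0],"roll":0,"gripper":87},{"translation":[0,0,0],"roll":0,"gripper":87}]'|sed -n '2p;4,5p'
python3 -m creep '[{"translation":[0,0,-20],"roll":0,"gripper":87},{"translation":[0,0,-60],"roll":0,"gripper":87},{"translation":[0,0,-100],"roll":0,"gripper":87},{"translation":[0,0,-140],"roll":0,"gripper":87},{"translation":[0,0,-170],"roll":0,"gripper":87}]'|sed -n '2p;4,5p'
python3 -m creep '[{"translation":[-80,60,-60],"roll":0,"gripper":87},{"translation":[-80,60,-60],"roll":0,"gripper":87},{"translation":[-80,60,-60],"roll":0,"gripper":87},{"translation":[-80,60,-60],"roll":0,"gripper":87},{"translation":[-80,60,-60],"roll":0,"gripper":87}]'|sed -n '2p;4,5p'
python3 -m creep '[{"translation":[0,0,0],"roll":0,"gripper":87},{"translation":[0,0,0],"roll":0,"gripper":87},{"translation":[0,0,0],"roll":0,"gripper":87}]'|sed -n '2p;4,5p'
python3 - <<'E'
from h import *
st();c=cam('wrist');im=viewer.camera('wrist');rollfit(c,im,.064)
cv2.imwrite('pics/w15.png',im);t=viewer.camera('scene');t2=viewer.camera('top')
for n in('roll','cup','mill'):
    print(n,[(np.round(d['bbox']).tolist(),round(d['p'],2)) for d in viewer.recognise('top',n)[:1]])
a=cv2.resize(t[80:220,190:350],(480,420),interpolation=3);b=cv2.resize(im[0:260,130:330],(320,420),interpolation=3)
cv2.imwrite('pics/fin.png',np.hstack([a,b]))
E
```

```text
position: [0.4504, 0.3836, 0.0462]
ft_force: [0.6, -0.2, -1.1]
grip_width: 0.0636
position: [0.4504, 0.3835, 0.0452]
ft_force: [0.3, 0.8, -0.9]
grip_width: 0.0636
position: [0.4505, 0.3836, 0.0454]
ft_force: [-0.7, 0.6, 0.1]
grip_width: 0.0849
position: [0.4511, 0.384, 0.2186]
ft_force: [0.3, 0.5, -0.6]
grip_width: 0.0878
position: [0.5315, 0.4442, 0.276]
ft_force: [-0.0, -1.1, 0.1]
grip_width: 0.0869
position: [0.5287, 0.4426, 0.2738]
ft_force: [-1.1, -0.4, -0.2]
grip_width: 0.0872
t 61.68 p [528.7 442.6 273.8] yaw [-0.001  1.    -0.002] F [-1.1 -0.4 -0.2] w 87.2 g 0.0
[207.1  84.1] [74.2 78.5] [0.4483 0.3937 0.064 ]
roll [([108.0, 231.0, 27.0, 20.0], 0.89)]
cup [([142.0, 129.0, 39.0, 32.0], 0.75)]
mill [([377.0, 150.0, 23.0, 17.0], 0.52)]
```

View pics/fin.png

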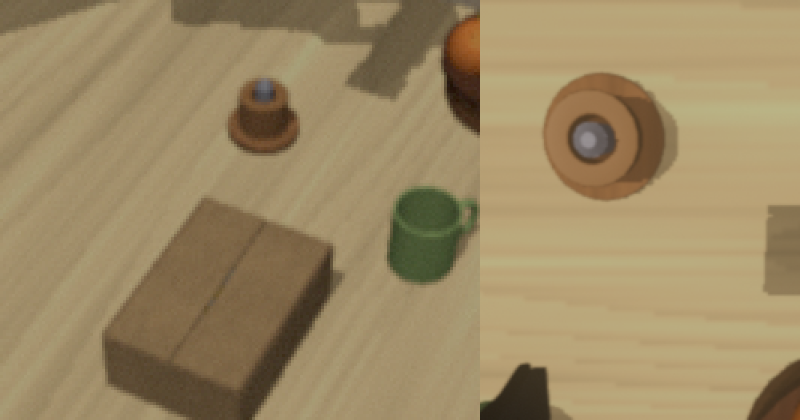

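The carton is closed flat, with a single seam at about (220,290). The roll sits on the dispenser foot with the spindle through it, (263,100), the mug and mill are where they were, and the robot is clear.

```bash
python3 -c "from rig import hand_in;print(hand_in())"
```

```text
the job is handed in; nothing more can be done
None
```

I handed the job in at about 62 s of robot time: the four tins stand upright in the carton, the end flaps were folded flat before the long flaps, the tape roll sits on the dispenser foot, and the mug and pepper mill were not moved.

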